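# Hang the spice bin on the slatwall and load it

### The job

Hang the empty metal bin in the upper groove of the slatwall panel: tilt its front up to get the lip in, then swing it down until it is fully seated with its back flat on the panel, and let go. Then set the small spice jar down gently in the hung bin, upright on its floor, without disturbing the other things on the counter.

Things in the scene. Friction and masses are not known exactly. Their poses are not given: they have to be found in the camera images.
- panel: White slatwall panel fixed on the counter, 340 mm long, 246 high, 28 thick, two level grooves centred 105 and 205 mm above the counter. Origin: on the counter below the middle of its face. x along the grooves, y straight out of the face (face is y=0), z up. A 6 mm thick foot plate reaches 20 mm in front; two fixed hooks, 53 mm long, hang in the lower groove.
- groove (a point): Middle of the bottom edge of the upper groove's mouth, in the plane of the face, 197 mm above the counter; axes as the panel. T-slot: mouth 16 mm high between face edges 4 mm thick; behind them the cavity reaches 22 mm behind the face, 14 mm above the mouth and 8 mm below it.
- bin_centre (a point): Loose open steel bin, about 0.3 kg, 110 mm wide, stands on the counter at the start. x across, y to its front, z up. In bin mm (y=0 rear surface, z=0 underside) this point is x 0, y 50, z 31. Floor 64 deep, 2.5 thick; side walls 2.5 thick, 61 high; back wall 70 high. Front wall leans out 35 deg from upright, from y 64 at the floor to its rim at y 106, z 62.
- bin_grip (a point): Middle of the hem along the bin's sloping front wall, at bin x 0, y 97.3, z 49.0 mm; axes as the bin. The hem is the wall's upper 36 mm: flat, 8 mm thick, 110 mm wide, leaning out 35 deg like the wall. This point is mid-thickness, 16 mm below the rim along the slope. The place to hold the bin.
- bin_lip (a point): Rear surface at the lip's underside: bin x 0, y 0, z 68 mm; meets the height and plane of groove when seated. Axes as the bin. Lip, 2.5 mm sheet 100 mm wide: 5 mm straight back, slopes up and back, then upright z 74 to 90, rear side at y -8.5 (2 mm play behind the face edge when seated). Enters only with the bin's front tilted up over 25 deg, best 40: in, then up, then front down, then lower.
- jar_centre (a point): Small spice jar, the narrowest thing on the counter, upright: glass 44 mm across, 100 mm high in all, black lid 46 mm across and 20 mm high on top, about 0.18 kg. Point at its centre, 50 mm up; z along its axis.
- storage_jar: Bystander: wide glass jar with black lid, 86 mm across, 108 mm high. Origin under its centre.
- can: Bystander: tin can with paper label, 66 mm across, 100 mm high. Origin under its centre.
- mug: Bystander: white mug, 76 mm across, 90 mm high, handle along its y. Origin under its centre.

How it is judged:
On the way:
1. the empty bin is seated in the upper groove and let go, the jar not yet in it (y of bin_lip in the frame of groove between -0.003 and 0.0045 m and z of bin_lip in the frame of groove between -0.003 and 0.003 m and x of bin_lip in the frame of groove between -0.13 and 0.13 m and angle between bin_lip's own z axis and vertical below 0.08 rad and angle between the x axis of bin_lip and the x axis of groove, either way round below 0.06 rad and contact force between the fingers and anything else below 0.1 N and horizontal distance between jar_centre and bin_centre above 0.08 m), for 0.3 s.
At the end, for the whole second after the job is handed in: The bin hangs in the upper groove, lip at its seat within 3 mm in height and 4.5 mm from the face, level and square within about 4 degrees, wholly on the panel; the spice jar stands in it on its floor (within 6 mm), upright within about 8 degrees; nothing is held (y of bin_lip in the frame of groove between -0.003 and 0.0045 m and z of bin_lip in the frame of groove between -0.003 and 0.003 m and x of bin_lip in the frame of groove between -0.13 and 0.13 m and angle between bin_lip's own z axis and vertical below 0.08 rad and angle between the x axis of bin_lip and the x axis of groove, either way round below 0.06 rad and x of jar_centre in the frame of bin_centre between -0.036 and 0.036 m and y of jar_centre in the frame of bin_centre between -0.034 and 0.02 m and z of jar_centre in the frame of bin_centre between 0.016 and 0.028 m and angle between jar_centre's own z axis and vertical below 0.15 rad); the robot touches nothing.
It fails at once if another thing on the counter is pushed more than 3 cm (distance of any of storage_jar, can, mug from where it was at the start of the episode above 0.03 m).
It fails at once if the jar is dropped into the bin from more than 15 mm (horizontal distance between jar_centre and bin_centre below 0.07 m and z of jar_centre in the frame of bin_centre above 0.037 m and contact force between the fingers and anything else below 0.02 N).
It also fails if it takes over 67 s, if anything falls off the work surface, if the arm or the gripper's body presses on something with over 40 N, if the wrist force passes 120 N, or if a joint passes its speed limit or range.

### The arm

A 7-joint arm with a two-finger parallel gripper is mounted at the origin on the work surface. World frame = base frame: x ahead of the robot, y to its left, z up, the work surface at z = 0. Lengths are in m, angles in rad, forces in N, time in s.
With the tool pointing down it reaches from about 0.4 to 0.75 m from the base axis. Payload 19.5 kg.
Tool frame: the origin (TCP) lies midway between the tips of the shut fingers; the grasp point (between the pads) lies 19 mm behind it (manip.pinch_z is the distance from the TCP to the grasp point, in m); z points along the fingers, y is the direction in which the jaws open and shut (so a half turn about z gives the same grasp; the last joint's range is limited). The gripper opens to 85 mm and grips with 20 to 120 N. Pads are 22 mm wide; open, the fingers measure 114 mm over their backs; the gripper's body (76 mm by 85 mm) begins 54 mm behind the grasp point. The pads swing forward as they close: fully open they stand 13 mm farther back than shut.
Start: joints at [-1.266, 0.707, -0.028, 1.485, 0.022, 0.951, -0.075], TCP at [0.195, 0.541, 0.231] pointing down, gripper open.
Joint ranges: [-2.71, 2.71], [-0.32, 2.16], [-1.57, 1.52], [0, 2.45], [-1.46, 4.6], [0, 2.02], [-2.83, 2.83]. Speed limits (rad/s): [1.89, 1.89, 2.57, 2.57, 3.01, 3.01, 3.01].

### API

Orientations are given as a rotation vector (axis times angle).
In Python, from rig import manip gives the robot as it stands.
- The arm moves only by the tool jog_arm, never from a script. Its argument "steps" is a list of rows, each a list of 7 numbers: the shift along the tool's x, y, z in mm, then the turn, a rotation vector about the tool's x, y, z in degrees, then the finger opening in mm, from 0 to 85.4. In form: [[x, y, z, wx, wy, wz, jaw], ...]. A call has 1 to 5 rows; each row shifts and turns the pose as measured when the row begins, along the tool's axes as they then stand; what a row does not reach is not made up. A row lasts 1/8 s, in which the tool goes at most 62.5 mm and 10.7 degrees, less where a joint would pass 70% of its speed; a pose out of reach is approached as far as the arm can. A call is refused whole if a number of a shift passes 62.5 or a number of a turn 10.7, either way. A call with a gripper value outside its range is refused whole. The fingers move at their own pace and stop on an object; the grip force is fixed at half the most. Time passes only in rows, so rows that do not move let the fingers close. It gives the time, the measured TCP pose, the force and the opening at its end, in the units of the state.
- manip.get_obs(): the state, without advancing time (a new reading comes with each control period).
- manip.capture(name): name is "side" or "top"; returns (picture, depth): 384x512x3 uint8, red, green, blue; 384x512 float32, m along the optical axis (not along the pixel's ray), 0 where there is no reading.
- manip.camera_info(name): a dict with "K" (3x3 intrinsics, pixels), "view" (4x4, takes a point from world to camera coordinates). Camera axes: x right, y down, z forward; pixel columns grow to the right and rows downward; lengths in m; the calibration is good to about 2 mm. A picture is of the moment at which its call begins. camera_info takes no time and is no camera call.
- manip.close_job(): hands the job in, once; it reports no verdict.
The state is a dict: "t": time; "joints": joint angles; "joint_vel": joint speeds; "tau": joint torques, N m; "eef_pos": TCP position; "eef_rot": TCP orientation; "wrist_force": force on the tool from outside, world axes, zero at the start; "torque": the same for the moment, N m; "finger_gap": finger opening in m.
Only numpy, scipy, OpenCV 4.12 (cv2) and the standard library are available. Lean on these libraries where they do the work, as an engineer would, in place of code of your own. Each camera call takes 0.05 s, during which the arm holds its last target.

## Working session

There is one attempt and no reset: what is moved stays moved. The work goes in short steps, Python scripts to look and compute and a tool call to move; the robot and the scene stay as the last step left them, time stands still between calls to the robot, and variables do not carry over. Pictures are saved under pics/ and viewed, and the job is handed in when it is done.

Besides the shell and the picture viewer there is one more tool, called after "Emit:" as a command line: name --pt "numbers of a row" for each row, then --argument value for the rest. jog_arm: Moves the arm, as the interface text tells. Its arguments: {"type":"object","properties":{"steps":{"type":"array","items":{"type":"array","items":{"type":"number"}}}},"required":["steps"]}

```bash
ls; mkdir -p pics
python3 - <<'E'
from rig import manip
import cv2,numpy as np
o=manip.get_obs();print(o)
for n in("side","top"):
    p,d=manip.capture(n);cv2.imwrite(f"pics/{n}0.png",p[...,::-1]);np.savez(f"{n}0.npz",p=p,d=d)
    print(n,manip.camera_info(n),d.min(),d.max())
E
```

```text
pics
{'t': 0.0, 'joints': array([-1.26570969,  0.70710211, -0.02767675,  1.48502259,  0.02197727,
        0.95090536, -0.07550047]), 'joint_vel': array([-0.00036189, -0.00014335, -0.00031244,  0.00217283,  0.00091538,
        0.00241473, -0.00136311]), 'tau': array([-5.78338877e-04, -8.83205867e+01,  1.23432152e+00, -2.36166430e+01,
        1.68245821e-02,  6.54411808e-03, -2.06809375e-05]), 'eef_pos': array([0.19530335, 0.54051811, 0.23082187]), 'eef_rot': array([-5.41918504e-01, -3.09428064e+00,  1.75429760e-03]), 'wrist_force': array([-0.73558429,  1.26789514,  0.48714893]), 'torque': array([-0.0243993 , -0.05974992,  0.01036853]), 'finger_gap': 0.08530478902855022}
side {'K': array([[491.77069144,   0.        , 257.57981804],
       [  0.        , 491.77069144, 179.77453989],
       [  0.        ,   0.        ,   1.        ]]), 'view': array([[ 0.9890553 , -0.14671082,  0.01566972, -0.57900087],
       [-0.10404306, -0.76880106, -0.63096749,  0.21593787],
       [ 0.10461666,  0.62243142, -0.77565101,  1.19199282],
       [ 0.        ,  0.        ,  0.        ,  1.        ]])} 0.0 2.9613318
top {'K': array([[358.58452432,   0.        , 256.96961686],
       [  0.        , 358.58452432, 192.57845843],
       [  0.        ,   0.        ,   1.        ]]), 'view': array([[ 0.01380253, -0.99989186,  0.00507513,  0.08150082],
       [-0.99313639, -0.01429848, -0.11608475,  0.5770584 ],
       [ 0.11614476, -0.00343803, -0.99322635,  0.95937087],
       [ 0.        ,  0.        ,  0.        ,  1.        ]])} 0.0 1.9214058
```

View pics/side0.png

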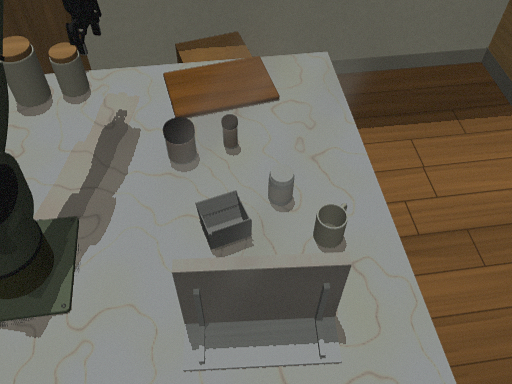

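View pics/top0.png

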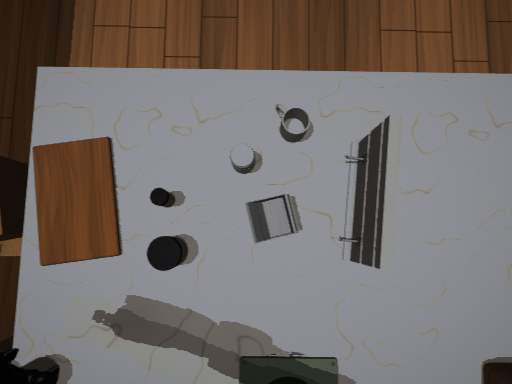

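The side picture shows the bin near (225,220), panel (260,310), jar (230,130), can (281,185), mug (330,225) and storage jar (180,140). In the top picture the bin is at (272,218), jar (160,197), and panel face at (370,195) with its front to the left.

```bash
cat > h.py <<'E'
import numpy as np,cv2
from rig import manip
from scipy.spatial.transform import Rotation as R
def cam(n):
    c=manip.camera_info(n);return np.array(c["K"]),np.array(c["view"])
def cloud(n,d):
    K,V=cam(n);v,u=np.mgrid[:384,:512]
    P=np.stack([(u-K[0,2])/K[0,0]*d,(v-K[1,2])/K[1,1]*d,d],-1)
    W=(P-V[:3,3])@V[:3,:3]
    W[d<=0]=np.nan
    return W
def ray(n,u,v,z):
    K,V=cam(n);c=-V[:3,:3].T@V[:3,3];r=V[:3,:3].T@np.array([(u-K[0,2])/K[0,0],(v-K[1,2])/K[1,1],1.])
    return c+r*(z-c[2])/r[2]
def proj(n,p):
    K,V=cam(n);q=(V[:3,:3]@np.array(p).T).T+V[:3,3];q=q@K.T;return q[...,:2]/q[...,2:]
E
python3 - <<'E'
from h import *
for n in("side","top"):
    K,V=cam(n);print(n,-V[:3,:3].T@V[:3,3])
    f=np.load(n+"0.npz");W=cloud(n,f["d"])
    zz=W[...,2];print(np.nanmedian(zz[150:300,150:330]))
    m=(zz>0.02)&(zz<0.35)
    nl,L,st,ce=cv2.connectedComponentsWithStats(m.astype(np.uint8))
    for i in range(1,nl):
        if st[i,4]<60:continue
        P=W[L==i];print(i,st[i],np.round(np.nanpercentile(P,2,0),3),np.round(np.nanpercentile(P,98,0),3),np.round(np.nanmedian(P,0),3))
    im=cv2.resize(f["p"][...,::-1],None,fx=1,fy=1)
    x0,y0=(170,100) if n=="side" else (220,80)
    cv2.imwrite(f"pics/{n}0z.png",cv2.resize(f["p"][y0:y0+ (200 if n=="top" else 280),x0:x0+(200 if n=="side" else 200),::-1],None,fx=3 if n=="top" else 2.1,fy=3 if n=="top" else 2.1,interpolation=2))
E
```

```text
side [ 0.47042842 -0.66086621  1.06989299]
0.003148474345295324
1 [   8    0   93   93 2993] [-0.139  0.473  0.024] [0.223 1.136 0.345] [0.092 0.627 0.119]
3 [   0   36   50   67 2228] [-0.086  0.584  0.025] [0.004 0.678 0.194] [-0.032  0.6    0.13 ]
4 [ 165   56  111   59 1824] [0.393 0.49  0.02 ] [0.705 0.709 0.025] [0.547 0.598 0.022]
51 [222 114  16  31 445] [0.533 0.322 0.022] [0.575 0.363 0.104] [0.553 0.33  0.078]
52 [ 163  117   33   44 1173] [0.372 0.28  0.024] [0.45  0.358 0.112] [0.411 0.298 0.102]
55 [   0  154   54  144 5071] [ 0.005 -0.084  0.026] [0.096 0.047 0.337] [ 0.075 -0.033  0.174]
56 [268 164  26  39 829] [0.633 0.099 0.023] [0.694 0.156 0.104] [0.662 0.113 0.089]
57 [ 196  190   56   56 1595] [ 0.446 -0.012  0.021] [0.565 0.112 0.091] [0.505 0.076 0.048]
58 [ 314  203   34   41 1048] [ 0.728 -0.047  0.022] [0.804 0.028 0.092] [ 0.766 -0.01   0.062]
62 [  172   252   180    75 10532] [ 0.396 -0.232  0.027] [ 0.721 -0.182  0.248] [ 0.556 -0.21   0.177]
top [0.46054687 0.09304142 1.01944647]
0.0010734368531051103
1 [275 105  35  36 607] [ 0.729 -0.044  0.022] [0.813 0.037 0.093] [ 0.783 -0.004  0.066]
2 [ 338  115   64  155 5915] [ 0.398 -0.219  0.03 ] [ 0.723 -0.171  0.249] [ 0.556 -0.19   0.196]
26 [230 144  25  29 573] [0.634 0.102 0.03 ] [0.693 0.159 0.104] [0.659 0.13  0.1  ]
97 [ 92 158  15  20  72] [0.616 0.519 0.02 ] [0.667 0.551 0.023] [0.645 0.534 0.021]
212 [150 188  24  19 354] [0.535 0.323 0.024] [0.574 0.364 0.104] [0.553 0.337 0.1  ]
229 [245 193  53  50 884] [ 0.446 -0.01   0.022] [0.566 0.116 0.091] [0.506 0.08  0.059]
427 [ 147  236   40   35 1102] [0.374 0.282 0.031] [0.451 0.36  0.112] [0.413 0.317 0.108]
509 [   0  348   59   36 1127] [0.109 0.47  0.026] [0.223 0.667 0.343] [0.191 0.519 0.294]
510 [484 362  28  22 578] [ 0.086 -0.575  0.023] [ 0.133 -0.517  0.114] [ 0.122 -0.523  0.059]
511 [270 378  36   6 161] [ 0.075 -0.038  0.021] [0.087 0.043 0.057] [0.085 0.003 0.036]
```

Run:
```python
from h import *
# depth sections
for n in("side","top"):
    f=np.load(n+"0.npz");W=cloud(n,f["d"])
    for v,us in ([(290,range(170,360,15)),(330,range(170,360,15)),(220,range(195,260,4))] if n=="side" else [(200,range(330,410,4)),(218,range(240,306,4))]):
        print(n,v)
        for u in us: print(u,np.round(W[v,u],3),f["p"][v,u])
```

```text
side 290
170 [ 0.36  -0.108  0.002] [143 146 147]
185 [ 0.407 -0.2    0.172] [75 68 67]
200 [ 0.437 -0.202  0.168] [70 65 61]
215 [ 0.466 -0.205  0.165] [64 65 58]
230 [ 0.496 -0.207  0.161] [70 68 64]
245 [ 0.526 -0.21   0.158] [67 67 63]
260 [ 0.556 -0.213  0.155] [68 67 64]
275 [ 0.587 -0.214  0.15 ] [67 66 62]
290 [ 0.618 -0.218  0.149] [68 69 63]
305 [ 0.649 -0.22   0.145] [74 73 65]
320 [ 0.68  -0.223  0.142] [73 70 66]
335 [ 0.712 -0.226  0.139] [71 68 64]
350 [ 0.782 -0.168  0.003] [141 146 134]
side 330
170 [ 0.357 -0.206  0.002] [142 145 142]
185 [ 0.391 -0.214  0.01 ] [145 147 148]
200 [ 0.424 -0.223  0.021] [95 96 92]
215 [ 0.456 -0.223  0.008] [92 96 91]
230 [ 0.489 -0.227  0.007] [95 97 93]
245 [ 0.523 -0.231  0.006] [93 95 90]
260 [ 0.556 -0.236  0.005] [94 94 87]
275 [ 0.589 -0.241  0.008] [92 94 91]
290 [ 0.622 -0.245  0.006] [87 92 89]
305 [ 0.655 -0.251  0.008] [91 94 88]
320 [ 0.686 -0.26   0.02 ] [95 95 92]
335 [ 0.721 -0.261  0.009] [93 97 93]
350 [ 0.757 -0.261 -0.001] [145 145 138]
side 220
195 [ 0.432  0.086 -0.001] [142 144 138]
199 [0.442 0.082 0.002] [150 
[... 1315 characters left out ...]
 150]
406 [ 0.565 -0.338 -0.001] [142 144 150]
top 218
240 [0.506 0.137 0.   ] [144 146 153]
244 [ 0.507  0.125 -0.001] [145 146 153]
248 [0.504 0.113 0.061] [133 132 134]
252 [0.504 0.102 0.057] [58 58 59]
256 [0.505 0.091 0.044] [58 59 59]
260 [0.506 0.08  0.022] [53 53 53]
264 [0.507 0.069 0.004] [59 59 59]
268 [0.507 0.057 0.003] [129 129 131]
272 [0.508 0.046 0.   ] [129 129 130]
276 [0.508 0.035 0.001] [127 128 129]
280 [0.508 0.023 0.005] [127 127 129]
284 [0.508 0.012 0.001] [125 124 127]
288 [0.507 0.003 0.033] [50 51 51]
292 [ 0.505 -0.004  0.07 ] [110 111 112]
296 [ 0.509 -0.023 -0.003] [105 100  95]
300 [ 0.509 -0.034 -0.   ] [126 125 127]
304 [ 0.509 -0.045 -0.003] [145 147 153]
```

```bash
cat > meas.py <<'E'
from h import *
def line(P):
    c=np.median(P,0);u,s,v=np.linalg.svd(P-c,full_matrices=False);d=v[0]*np.sign(v[0][0]);return c,d,P@d
if __name__=="__main__":
  for n in("side","top"):
    f=np.load(n+"0.npz");W=cloud(n,f["d"]);g=f["p"].astype(int).sum(-1)/3
    z=W[...,2];x=W[...,0];y=W[...,1]
    # panel
    if n=="top":
        m=(z>0.03)&(z<0.24)&(x>.38)&(x<.74)&(y<-.14)&(y>-.215)&(g<60)
        P=W[m];A=np.c_[P[:,0]-.555,P[:,2],np.ones(len(P))]
        for k in range(4):
            c,*_=np.linalg.lstsq(A,P[:,1],rcond=None);r=P[:,1]-A@c;k=abs(r)<2.5*r.std();P=P[k];A=A[k]
        print("face y=",c,"std",r.std(),len(P), "x range",P[:,0].min(),P[:,0].max())
    m=(z>0.236)&(z<.26)&(x>.36)&(x<.76)&(y<-.14)&(y>-.25)
    P=W[m];c,d,t=line(P[:,:2]);print(n,"paneltop",c,d,np.degrees(np.arctan2(d[1],d[0])),t.min(),t.max(),np.median(P[:,2]),'mid',c+d*((t.min()+t.max())/2-c@d))
    b=(x>.42)&(x<.6)&(y>-.04)&(y<.14)
    for nm,m in (("lip",b&(z>.08)&(z<.1)),("front",b&(z>.05)&(z<.07)&(y>.075)),("floor",b&(z<.006)&(z>-.01)&False)):
        P=W[m]
        if len(P)<10:continue
        c,d,t=line(P[:,:2]);a=np.percentile(t,[1,99]);print(n,nm,len(P),c.round(4),np.degrees(np.arctan2(d[1],d[0])).round(2),'len',np.ptp(a).round(4),'mid',(c+d*(a.mean()-c@d)).round(4),np.median(P[:,2]))
E
python3 meas.py
```

```text
side paneltop [ 0.55732009 -0.20120732] [ 0.99593475 -0.09007763] -5.168072899419857 0.4055233986074071 0.7454876073249509 0.24607073943086485 mid [ 0.55963741 -0.20141691]
side lip 137 [ 0.5191 -0.0041] 14.44 len 0.0962 mid [ 0.5198 -0.004 ] 0.08760178440204003
side front 358 [0.497  0.0997] 10.3 len 0.1094 mid [0.4943 0.0992] 0.05875539857434736
face y= [-0.09114819 -0.00188002 -0.18478807] std 0.0004439921048145197 2666 x range 0.3935741693178954 0.7284100577420031
top paneltop [ 0.55418211 -0.19776766] [ 0.99586829 -0.09080946] -5.2101763704158515 0.4065641362658173 0.7468743263895042 0.24640656548845016 mid [ 0.5610214  -0.19839131]
top lip 53 [ 0.5197 -0.0042] 14.58 len 0.0959 mid [ 0.5215 -0.0037] 0.08988200195841796
top front 277 [0.496  0.1016] 11.28 len 0.1092 mid [0.4952 0.1014] 0.06091984110229035
```

Run:
```python
import cv2
for n,(x0,y0,w,h) in dict(side=(185,180,80,80),top=(235,180,80,70)).items():
    p=cv2.imread(f"pics/{n}0.png")[y0:y0+h,x0:x0+w];cv2.imwrite(f"pics/{n}0b.png",cv2.convertScaleAbs(cv2.resize(p,None,fx=7,fy=7,interpolation=2),alpha=1.5))
```

```text
(no output)
```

View pics/side0b.png

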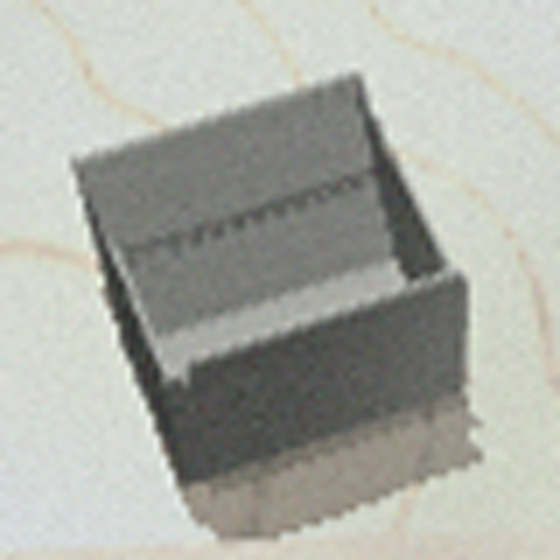

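View pics/top0b.png

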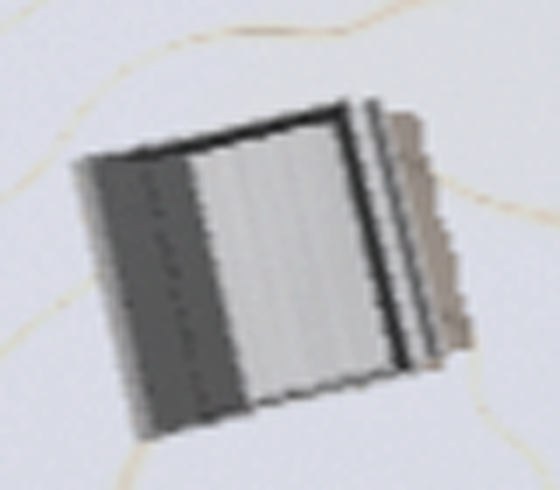

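The two crops show the bin rim clearly: in the top view the front rim runs (245.7,202.9)–(255,242.6) and the lip (288.6,194.3)–(297.4,231.7) in full-image pixels.

Run:
```python
from h import *
def seg(n,a,b,z):
    A=ray(n,*a,z);B=ray(n,*b,z);d=B-A;print(n,A.round(4),B.round(4),'mid',((A+B)/2).round(4),np.degrees(np.arctan2(d[1],d[0]))%180,np.linalg.norm(d))
seg("top",(245.7,202.9),(255,242.6),.062)
seg("top",(288.6,194.3),(297.4,231.7),.090)
s=lambda x,y:(185+x/7,180+y/7)
seg("side",s(75,160),s(358,75),.062)
seg("side",s(180,382),s(465,275),.090)
```

```text
top [0.5442 0.1195 0.062 ] [0.4392 0.0931 0.062 ] mid [0.4917 0.1063 0.062 ] 14.129081328843 0.10827975116716779
top [0.5659 0.0072 0.09  ] [ 0.4692 -0.0158  0.09  ] mid [ 0.5175 -0.0043  0.09  ] 13.401787623398576 0.0994153929759699
side [0.4396 0.0943 0.062 ] [0.5459 0.1192 0.062 ] mid [0.4928 0.1067 0.062 ] 13.204858429721382 0.10919364497130946
side [ 0.469 -0.024  0.09 ] [0.5699 0.006  0.09  ] mid [ 0.5194 -0.009   0.09  ] 16.583416273922587 0.10525338752392523
```

```bash
cat >> h.py <<'E'
def Rz(d):return R.from_euler('z',d,degrees=True).as_matrix()
def Rx(d):return R.from_euler('x',d,degrees=True).as_matrix()
def T(Rm,p):
    t=np.eye(4);t[:3,:3]=Rm;t[:3,3]=p;return t
GRIP=np.array([0,.0973,.049])
s,c=np.sin(np.radians(35)),np.cos(np.radians(35))
# tool in bin
RT=np.array([[-1,0,0],[0,c,-s],[0,-s,-c]]).T
RT=np.array([[-1,0,0],[0,c,-s],[0,-s,-c]]).T  # columns x,y,z
def cur():
    o=manip.get_obs();return T(R.from_rotvec(o["eef_rot"]).as_matrix(),o["eef_pos"]),o
from scipy.linalg import logm,expm
def plan(Tt,n=None):
    Tc,o=cur();D=np.linalg.inv(Tc)@Tt
    sh=D[:3,3]*1000;rv=np.degrees(R.from_matrix(D[:3,:3]).as_rotvec())
    print("total shift mm",sh.round(1),"rot deg",rv.round(2),"t",round(o["t"],2),"F",np.round(o["wrist_force"],1),"gap",round(o["finger_gap"]*1000,1))
    if n:
        E=expm(np.real(logm(D))/n);print(n,"rows of",(E[:3,3]*1000).round(1),np.degrees(R.from_matrix(E[:3,:3]).as_rotvec()).round(2))
        for k in range(1,n+1):
            if k%max(1,n//4)==0:print("  via",(Tc@np.linalg.matrix_power(E,k))[:3,3].round(3))
def binT(yaw,tilt,p,org=(0,0,0)):
    "bin pose: local point org placed at p"
    Rm=Rz(yaw)@Rx(tilt);return T(Rm,np.array(p)-Rm@np.array(org))
TOOL=T(RT,GRIP+RT@np.array([0,0,.019]))  # tcp in bin at grasp
def back(Tm,d):return Tm@T(np.eye(3),[0,0,-d])
E
python3 - <<'E'
from h import *
B=binT(13.6,0,[.517,.0025,0]);G=B@TOOL;print(G[:3,3],B[:3,:3]@GRIP+B[:3,3])
plan(back(G,.13),12)
E
```

```text
[0.49668324 0.08647942 0.03343611] [0.49412067 0.09707181 0.049     ]
total shift mm [-396.6 -262.3   91.2] rot deg [ 33.93 -10.23 -32.41] t 0.1 F [ 0.7  0.7 -0.1] gap 85.3
12 rows of [-26.  -27.2  16.7] [ 2.83 -0.85 -2.7 ]
  via [0.246 0.437 0.186]
  via [0.31  0.337 0.157]
  via [0.388 0.242 0.142]
  via [0.479 0.159 0.14 ]
```

Emit:
jog_arm --pt "-26 -27 16 2.8 -0.8 -2.7 40" --pt "-26 -27 16 2.8 -0.8 -2.7 40" --pt "-26 -27 16 2.8 -0.8 -2.7 40" --pt "-26 -27 16 2.8 -0.8 -2.7 40" --pt "-26 -27 16 2.8 -0.8 -2.7 40"

```text
t: 0.72
eef_pos: [0.2886, 0.367, 0.1657]
eef_rot: [0.153, 3.086, -0.405]
wrist_force: [0.6, 1.6, -0.1]
finger_gap: 0.0398
```

Run:
```python
from h import *
B=binT(13.6,0,[.517,.0025,0]);G=B@TOOL
print(manip.get_obs()["joints"].round(2),cur()[0][:3,3])
plan(back(G,.13),8)
```

```text
[-1.05  0.75 -0.03  1.75  0.2   0.89  0.25] [0.28864414 0.36698074 0.16571129]
total shift mm [-208.1 -174.3   81. ] rot deg [ 19.61  -6.08 -18.21] t 0.72 F [ 0.6  1.6 -0.1] gap 39.8
8 rows of [-22.4 -23.6  14.7] [ 2.45 -0.76 -2.28]
  via [0.33  0.31  0.152]
  via [0.376 0.256 0.144]
  via [0.425 0.206 0.14 ]
  via [0.479 0.159 0.14 ]
```

Emit:
jog_arm --pt "-22 -23 14 2.4 -0.8 -2.3 40" --pt "-22 -23 14 2.4 -0.8 -2.3 40" --pt "-22 -23 14 2.4 -0.8 -2.3 40" --pt "-22 -23 15 2.4 -0.8 -2.3 40" --pt "-22 -23 15 2.4 -0.8 -2.3 40"

```text
t: 1.35
eef_pos: [0.4018, 0.2286, 0.1401]
eef_rot: [-0.177, 2.991, -0.738]
wrist_force: [0.8, 0.3, -0.1]
finger_gap: 0.04
```

Run:
```python
from h import *
B=binT(13.6,0,[.517,.0025,0]);G=B@TOOL
print(manip.get_obs()["joints"].round(2),cur()[0][:3,3])
plan(back(G,.13),4)
```

```text
[-0.86  0.83  0.05  1.8   0.46  0.88  0.5 ] [0.40179818 0.22860485 0.14012066]
total shift mm [-68.  -68.7  38.6] rot deg [ 7.09 -2.02 -6.29] t 1.35 F [ 0.8  0.3 -0.1] gap 40.0
4 rows of [-16.2 -17.4  10.7] [ 1.77 -0.51 -1.57]
  via [0.42  0.21  0.139]
  via [0.44  0.193 0.139]
  via [0.459 0.176 0.139]
  via [0.479 0.159 0.14 ]
```

Emit:
jog_arm --pt "-17 -18 11 1.8 -0.5 -1.6 40" --pt "-17 -18 11 1.8 -0.5 -1.6 40" --pt "-17 -18 11 1.8 -0.5 -1.6 40" --pt "-17 -18 11 1.8 -0.5 -1.6 40" --pt "0 0 0 0 0 0 40"

```text
t: 1.98
eef_pos: [0.4859, 0.1527, 0.1389]
eef_rot: [-0.355, 2.907, -0.931]
wrist_force: [-1.0, -0.1, -0.1]
finger_gap: 0.0399
```

Run:
```python
from h import *
B=binT(13.6,0,[.517,.0025,0]);G=B@TOOL
print(manip.get_obs()["joints"].round(2),cur()[0][:3,3])
plan(back(G,.13),1);plan(G)
p,d=manip.capture("side");cv2.imwrite("pics/side1.png",p[...,::-1])
p=p[100:300,150:350,::-1];cv2.imwrite("pics/side1z.png",cv2.resize(p,None,fx=3,fy=3,interpolation=2))
```

```text
[-0.75  0.89  0.11  1.73  0.61  0.91  0.67] [0.48591142 0.15271524 0.13891471]
total shift mm [ 5.1  5.7 -5.3] rot deg [-0.48 -0.13  0.36] t 1.98 F [-1.  -0.1 -0.1] gap 39.9
1 rows of [ 5.1  5.7 -5.3] [-0.48 -0.13  0.36]
  via [0.479 0.159 0.14 ]
total shift mm [  4.8   6.8 124.7] rot deg [-0.48 -0.13  0.36] t 1.98 F [-1.  -0.1 -0.1] gap 39.9
```

View pics/side1z.png

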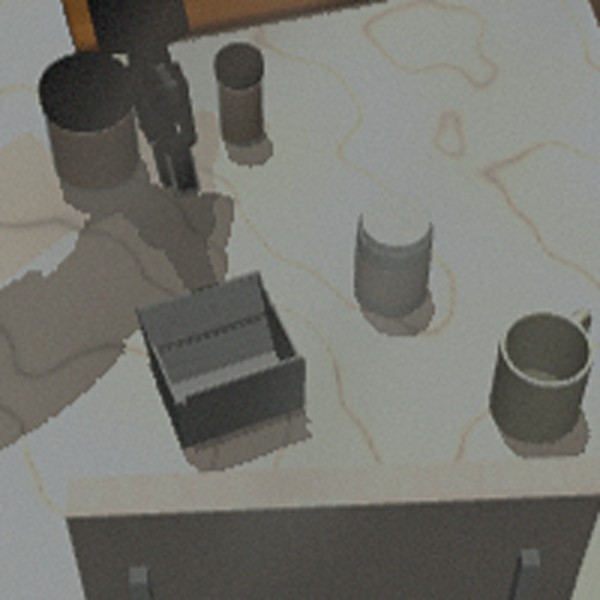

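The side crop shows the gripper poised in front of the bin at about (170,150), with the hem edge at (200,295) and nothing touched. Approaching along the hem slope.

Emit:
jog_arm --pt "3 4 25 -0.3 0 0.2 40" --pt "2 3 25 -0.2 -0.1 0.2 40" --pt "0 0 25 0 0 0 40" --pt "0 0 18 0 0 0 40" --pt "0 0 0 0 0 0 40"

```text
t: 2.65
eef_pos: [0.4892, 0.1089, 0.056]
eef_rot: [-0.349, 2.913, -0.907]
wrist_force: [-0.6, -0.3, -0.1]
finger_gap: 0.04
```

Run:
```python
from h import *
B=binT(13.6,0,[.517,.0025,0]);G=B@TOOL
plan(G)
p,d=manip.capture("side");p=p[170:260,170:290,::-1];cv2.imwrite("pics/side2z.png",cv2.resize(p,None,fx=6,fy=6,interpolation=2))
p,d=manip.capture("top");p=p[170:260,220:320,::-1];cv2.imwrite("pics/top2z.png",cv2.resize(p,None,fx=6,fy=6,interpolation=2))
```

```text
total shift mm [-1.9 -6.5 32. ] rot deg [0.41 0.05 0.03] t 2.65 F [-0.6 -0.3 -0.1] gap 40.0
```

View pics/side2z.png

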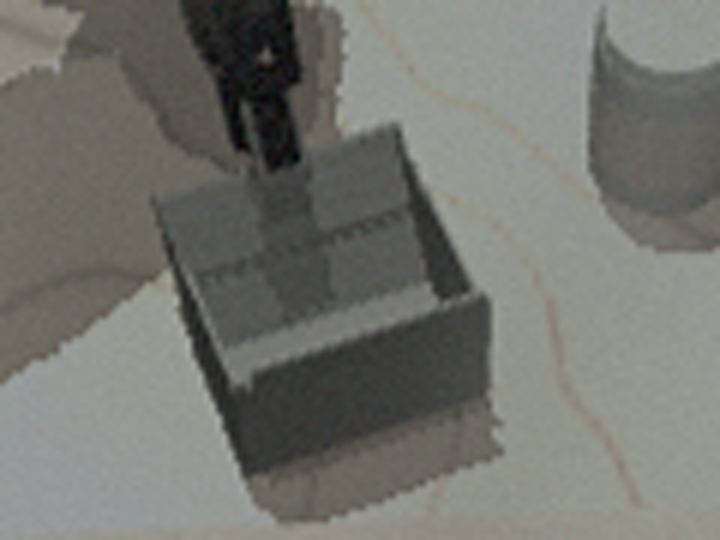

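View pics/top2z.png

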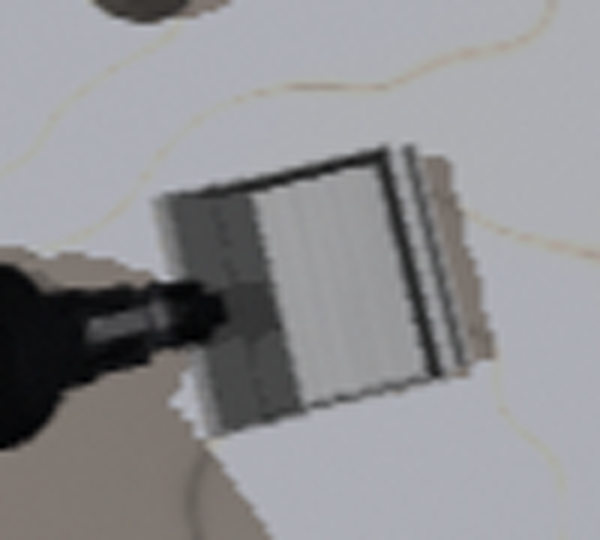

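The pictures show the inner finger just over the bin's inside (side ≈ (280,160) in the crop) and centred along the width; continuing down the hem.

Emit:
jog_arm --pt "-1 -6 0 0.4 0 0 40" --pt "-1 -2 12 0 0 0 40" --pt "0 0 12 0 0 0 40" --pt "0 0 8 0 0 0 40" --pt "0 0 0 0 0 0 40"

```text
t: 3.38
eef_pos: [0.4983, 0.0853, 0.0345]
eef_rot: [-0.348, 2.907, -0.913]
wrist_force: [0.0, -0.0, 0.3]
finger_gap: 0.0401
```

Run:
```python
from h import *
B=binT(13.6,0,[.517,.0025,0]);G=B@TOOL
plan(G)
```

```text
total shift mm [1.3 1.9 0. ] rot deg [ 0.09  0.23 -0.01] t 3.38 F [ 0.  -0.   0.3] gap 40.1
```

Emit:
jog_arm --pt "1 2 0 0 0.2 0 30" --pt "0 0 0 0 0 0 20" --pt "0 0 0 0 0 0 12" --pt "0 0 0 0 0 0 0" --pt "0 0 0 0 0 0 0"

```text
t: 4.0
eef_pos: [0.497, 0.0868, 0.034]
eef_rot: [-0.347, 2.909, -0.916]
wrist_force: [-0.1, -2.1, -0.2]
finger_gap: 0.007
```

Run:
```python
from h import *
B=binT(13.6,0,[.517,.0025,0]);G=B@TOOL
plan(G)
p,d=manip.capture("top");p=p[170:260,220:320,::-1];cv2.imwrite("pics/top3z.png",cv2.resize(p,None,fx=6,fy=6,interpolation=2))
```

```text
total shift mm [0.4 0.2 0.6] rot deg [ 0.05  0.04 -0.  ] t 4.0 F [-0.1 -2.1 -0.2] gap 7.0
```

View pics/top3z.png

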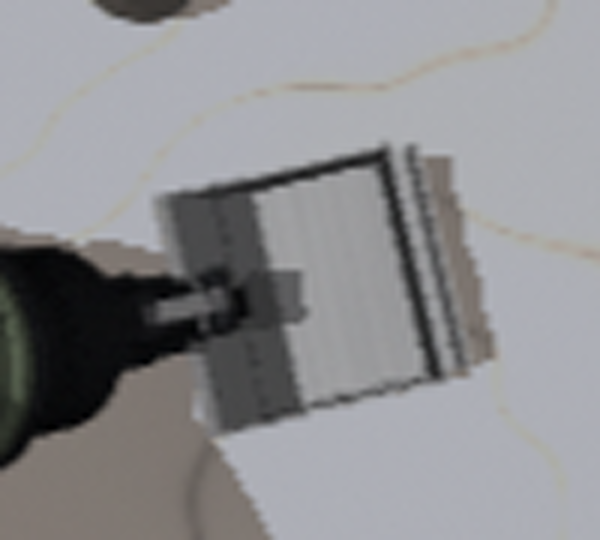

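```bash
cat > path.py <<'E'
import numpy as np
# lip profile rel to lip point (0,68)
def dens(P,st=.5):
    o=[]
    for a,b in zip(P[:-1],P[1:]):
        n=max(2,int(np.hypot(*(np.subtract(b,a)))/st));o+=list(np.linspace(a,b,n))
    return np.array(o)
lip=dens([(0,-68),(0,0),(-5,0),(-8.5,6),(-8.5,22),(-6,22),(-6,6),(-4,2.5),(2.5,2.5)])
def sd_box(p,y0,y1,z0,z1):
    c=np.array([(y0+y1)/2,(z0+z1)/2]);h=np.array([(y1-y0)/2,(z1-z0)/2])
    q=abs(p-c)-h;return np.hypot(*np.maximum(q,0).T)+np.minimum(q.max(1),0)
boxes=[(-4,0,16,49),(-4,0,-92,0),(-60,-22,-60,80),(-60,-4,30,80),(-60,-4,-90,-8)]
def clear(y,z,th):
    t=np.radians(th);p=np.c_[lip[:,0]*np.cos(t)-lip[:,1]*np.sin(t)+y,lip[:,0]*np.sin(t)+lip[:,1]*np.cos(t)+z]
    return min(sd_box(p,*b).min() for b in boxes)
if __name__=="__main__":
    for th in (45,40,35,30,25,20,15,10,5,2,0):
        print("theta",th)
        for y in np.arange(-1,26,2 if th>=40 else 1):
            cl=[(clear(y,z,th),z) for z in np.arange(-6,22,.5)]
            m=max(cl)
            if m[0]>0.2:
                f=[z for c,z in cl if c>0.0]; print("  y",y,"best",np.round(m,2),"free z",f[0],f[-1])
E
python3 path.py
```

```text
theta 45
  y 1 best [ 1.43 11.  ] free z 4.0 13.5
  y 3 best [ 3.43 10.5 ] free z 4.0 15.5
  y 5 best [4.94 8.5 ] free z 3.5 15.5
  y 7 best [4.23 7.  ] free z 3.0 13.5
  y 9 best [3.77 6.  ] free z 2.5 11.5
  y 11 best [3.17 5.  ] free z 1.0 9.5
  y 13 best [2.82 3.5 ] free z -1.0 7.5
  y 15 best [3.17 1.5 ] free z -3.0 5.5
  y 17 best [3.87 0.5 ] free z -5.0 4.5
  y 19 best [4.69 0.  ] free z -6.0 4.5
  y 21 best [ 5.65 -1.  ] free z -6.0 6.0
  y 23 best [ 6.7 -1.5] free z -6.0 21.5
  y 25 best [ 8.08 -1.5 ] free z -6.0 21.5
theta 40
  y -1 best [ 0.35 12.  ] free z 2.5 12.0
  y 1 best [ 2.35 10.5 ] free z 3.5 13.5
  y 3 best [4.35 9.5 ] free z 3.5 15.0
  y 5 best [4.44 7.5 ] free z 3.0 14.5
  y 7 best [3.7 6. ] free z 2.5 12.0
  y 9 best [3.11 5.  ] free z 1.5 10.0
  y 11 best [2.55 3.5 ] free z 0.5 7.5
  y 13 best [2.3 1.5] free z -2.0 5.0
  y 15 best [2.99 0.  ] free z -4.5 3.0
  y 17 best [ 3.88 -1.  ] free z -6.0 3.0
  y 19 best [ 4.77 -2.  ] free z -6.0 3.0
  y 21 best [ 5.95 -2.5 ] free z -6.0 21.5
  y 23 best [ 7.19 -3.  ] free z -6.0 21.5
  y 25 best [ 8.63 -3.  ] free z -
[... 7990 characters left out ...]
 7.5
  y 9 best [ 0.5 21.5] free z -6.0 21.5
  y 10 best [ 1.5 21.5] free z -6.0 21.5
  y 11 best [ 2.5 21.5] free z -6.0 21.5
  y 12 best [ 3.5 21.5] free z -6.0 21.5
  y 13 best [ 4.5 21.5] free z -6.0 21.5
  y 14 best [ 5.5 21.5] free z -6.0 21.5
  y 15 best [ 6.5 21.5] free z -6.0 21.5
  y 16 best [ 7.5 21.5] free z -6.0 21.5
  y 17 best [ 8.5 21.5] free z -6.0 21.5
  y 18 best [ 9.5 21.5] free z -6.0 21.5
  y 19 best [10.5 21.5] free z -6.0 21.5
  y 20 best [11.5 21.5] free z -6.0 21.5
  y 21 best [12.5 21.5] free z -6.0 21.5
  y 22 best [13.5 21.5] free z -6.0 21.5
  y 23 best [14.5 21.5] free z -6.0 21.5
  y 24 best [15.5 21.5] free z -6.0 21.5
  y 25 best [16.5 21.5] free z -6.0 21.5
```

```bash
cat >> h.py <<'E'
PY=-5.2
PF=np.array([.5605,-.1855,0])   # panel origin
def gro(x,y,z):return PF+Rz(PY)@np.array([x,y,z+197.])/1 if False else PF+Rz(PY)@(np.array([x,y,z+197.])/1000)
LIP=np.array([0,0,.068])
INH=TOOL.copy()
def lipT(y,z,tilt,x=0,yaw=PY):return binT(yaw,tilt,gro(x,y,z),LIP)@INH
def state():
    "lip pose in groove frame from the tool"
    Tc,o=cur();B=Tc@np.linalg.inv(INH);l=B[:3,:3]@LIP+B[:3,3];g=Rz(PY).T@(l-PF)*1000-[0,0,197]
    b=Rz(PY).T@B[:3,:3];print("lip in groove mm",g.round(1),"tilt",np.degrees(np.arctan2(b[2,1],b[1,1])).round(2),"yaw",np.degrees(np.arctan2(b[1,0],b[0,0])).round(2),"roll",np.degrees(np.arcsin(b[2,0])).round(2))
E
python3 - <<'E'
from h import *
Tc,_=cur();U=Tc.copy();U[2,3]+=.1;plan(U,4)
plan(lipT(60,-2,42),12);state()
print(lipT(60,-2,42)[:3,3])
E
```

```text
total shift mm [ -0.1 -57.3 -82. ] rot deg [-0.  0.  0.] t 4.05 F [ 1.6 -1.   0.3] gap 7.5
4 rows of [ -0.  -14.3 -20.5] [0. 0. 0.]
  via [0.497 0.087 0.059]
  via [0.497 0.087 0.084]
  via [0.497 0.087 0.109]
  via [0.497 0.087 0.134]
total shift mm [ -45.2 -225.5  -78. ] rot deg [-41.55   4.68  18.67] t 4.05 F [ 1.6 -1.   0.3] gap 7.5
12 rows of [ -6.1 -15.3 -12.7] [-3.46  0.39  1.56]
  via [0.518 0.072 0.09 ]
  via [0.539 0.045 0.143]
  via [0.558 0.008 0.189]
  via [ 0.574 -0.039  0.227]
lip in groove mm [ -60.   183.6 -128.6] tilt 0.06 yaw 18.83 roll 0.04
[ 0.57385353 -0.03876939  0.22712828]
```

Emit:
jog_arm --pt "0 -9 -12 0 0 0 0" --pt "0 -14 -20 0 0 0 0" --pt "0 -14 -20 0 0 0 0" --pt "0 -14 -20 0 0 0 0" --pt "0 -10 -15 0 0 0 0"

```text
t: 4.68
eef_pos: [0.4962, 0.0875, 0.1454]
eef_rot: [-0.349, 2.911, -0.911]
wrist_force: [-0.0, 0.1, -3.0]
finger_gap: 0.0071
```

Run:
```python
from h import *
plan(lipT(60,-2,42),12);state();print(manip.get_obs()["joints"].round(2))
```

```text
total shift mm [ -45.6 -162.5   13.3] rot deg [-41.37   4.63  18.73] t 4.67 F [-0.   0.1 -3. ] gap 7.1
12 rows of [ -5.8 -12.8  -3.5] [-3.45  0.39  1.56]
  via [0.519 0.065 0.174]
  via [0.539 0.035 0.198]
  via [0.558 0.    0.216]
  via [ 0.574 -0.039  0.227]
lip in groove mm [-60.8 184.1 -17.4] tilt 0.26 yaw 18.87 roll -0.0
[-0.65  0.86  0.14  1.83  0.68  0.79  0.69]
```

Force −3 N: the bin is lifted. Rotating to staging.

Emit:
jog_arm --pt "-6 -13 -4 -3.5 0.4 1.6 0" --pt "-6 -13 -4 -3.5 0.4 1.6 0" --pt "-6 -13 -4 -3.5 0.4 1.6 0" --pt "-6 -13 -4 -3.5 0.4 1.6 0" --pt "-6 -13 -4 -3.5 0.4 1.6 0"

```text
t: 5.3
eef_pos: [0.5333, 0.0467, 0.1999]
eef_rot: [-0.145, 3.061, -0.437]
wrist_force: [0.2, 0.0, -3.3]
finger_gap: 0.0074
```

Emit:
jog_arm --pt "-6 -13 -4 -3.5 0.4 1.6 0" --pt "-6 -13 -4 -3.5 0.4 1.6 0" --pt "-6 -13 -4 -3.5 0.4 1.6 0" --pt "-6 -13 -4 -3.5 0.4 1.6 0" --pt "-6 -13 -4 -3.5 0.4 1.6 0"

```text
t: 5.92
eef_pos: [0.5638, -0.0147, 0.2371]
eef_rot: [0.07, 3.122, 0.055]
wrist_force: [0.2, -0.9, -4.2]
finger_gap: 0.0072
```

Run:
```python
from h import *
plan(lipT(60,-2,42),3);state();print(manip.get_obs()["joints"].round(2))
```

```text
total shift mm [-11.  -24.    9.3] rot deg [-4.92  0.79  2.68] t 5.92 F [ 0.2 -0.9 -4.2] gap 7.2
3 rows of [-3.8 -8.   2.9] [-1.64  0.26  0.89]
  via [ 0.567 -0.023  0.234]
  via [ 0.571 -0.031  0.231]
  via [ 0.574 -0.039  0.227]
lip in groove mm [-7.7 80.7 15.6] tilt 37.1 yaw 2.61 roll 1.0
[ 0.13  0.68 -0.27  1.53  0.17  0.93  1.34]
```

Emit:
jog_arm --pt "-4 -8 3 -1.7 0.3 0.9 0" --pt "-4 -8 3 -1.7 0.3 0.9 0" --pt "-4 -8 3 -1.7 0.3 0.9 0" --pt "0 0 0 0 0 0 0"

```text
t: 6.42
eef_pos: [0.5735, -0.0421, 0.2294]
eef_rot: [0.148, 3.127, 0.202]
wrist_force: [0.5, 0.3, -2.4]
finger_gap: 0.0069
```

Run:
```python
from h import *
plan(lipT(60,-2,42));state();print(manip.get_obs()["joints"].round(2))
for n in("side","top"):
    p,d=manip.capture(n);np.savez(n+"4.npz",p=p,d=d);x,y,w,h=(160,170,210,200) if n=="side" else (240,100,180,180)
    cv2.imwrite(f"pics/{n}4z.png",cv2.resize(p[y:y+h,x:x+w,::-1],None,fx=3,fy=3,interpolation=2))
```

```text
total shift mm [-0.1  3.   2.7] rot deg [ 0.39 -0.08 -0.21] t 6.42 F [ 0.5  0.3 -2.4] gap 6.9
lip in groove mm [-0.5 56.9 -0.3] tilt 42.39 yaw -0.2 roll -0.11
[ 0.25  0.73 -0.32  1.48  0.1   0.95  1.42]
```

View pics/side4z.png

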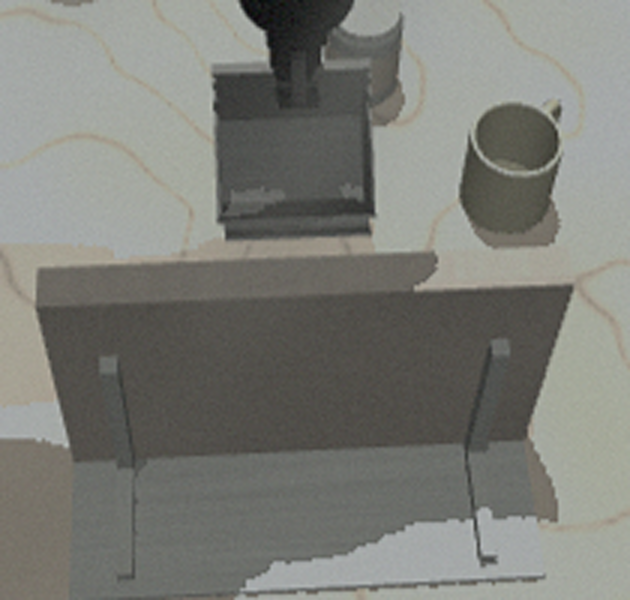

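View pics/top4z.png

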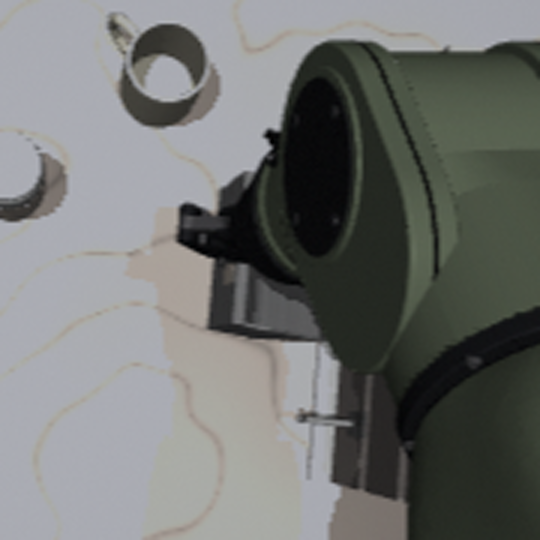

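The side crop shows the bin tilted, lip edge from (225,238) to (372,236) parallel to the panel's top edge; the top view is mostly hidden by the arm. I'll overlay predicted bin points to check the in-hand pose.

Run:
```python
from h import *
f=np.load("side4.npz");Tc,o=cur();B=Tc@np.linalg.inv(INH)
pts={"lipL":(-.05,-.0085,.09),"lipR":(.05,-.0085,.09),"sideBL":(-.055,0,.07),"sideBR":(.055,0,.07),"rimL":(-.055,.106,.062),"rimR":(.055,.106,.062)}
im=cv2.resize(f["p"][...,::-1],None,fx=6,fy=6,interpolation=2)
for k,v in pts.items():
    w=B[:3,:3]@np.array(v)+B[:3,3];q=proj("side",w);print(k,w.round(4),q.round(1))
    cv2.drawMarker(im,tuple(((q+.5)*6-.5).astype(int)),(0,0,255),0,14,1)
cv2.imwrite("pics/ov4.png",im[180*6:180*6+80*6,220*6:220*6+80*6])
W=cloud("side",f["d"]);
# rear lip pixels: column profile
for u in (240,255,270,280):
    for v in range(236,252): print(u,v,W[v,u].round(3),f["p"][v,u]) if u==255 else None
```

```text
lipL [ 0.5138 -0.1437  0.2077] [234.6 249.9]
lipR [ 0.6134 -0.1529  0.2075] [283.8 248. ]
sideBL [ 0.5106 -0.1236  0.1986] [232. 244.]
sideBR [ 0.6202 -0.1337  0.1985] [285.1 242. ]
rimL [ 0.5184 -0.0403  0.2642] [230.4 192.5]
rimR [ 0.6279 -0.0504  0.264 ] [283.4 190.7]
255 236 [ 0.565 -0.08   0.15 ] [88 86 84]
255 237 [ 0.564 -0.089  0.159] [73 75 70]
255 238 [ 0.563 -0.096  0.167] [67 65 63]
255 239 [ 0.562 -0.102  0.173] [70 70 69]
255 240 [ 0.56  -0.112  0.184] [67 67 65]
255 241 [ 0.559 -0.119  0.192] [69 68 65]
255 242 [ 0.558 -0.129  0.204] [77 78 75]
255 243 [ 0.558 -0.127  0.198] [87 86 84]
255 244 [ 0.558 -0.129  0.197] [86 86 84]
255 245 [ 0.558 -0.13   0.194] [79 80 76]
255 246 [ 0.557 -0.133  0.196] [81 80 76]
255 247 [ 0.556 -0.139  0.202] [76 76 73]
255 248 [ 0.555 -0.145  0.208] [86 85 81]
255 249 [ 0.555 -0.146  0.206] [112 112 103]
255 250 [ 0.575 -0.024 -0.004] [144 139 126]
255 251 [ 0.574 -0.032  0.004] [154 148 136]
```

View pics/ov4.png

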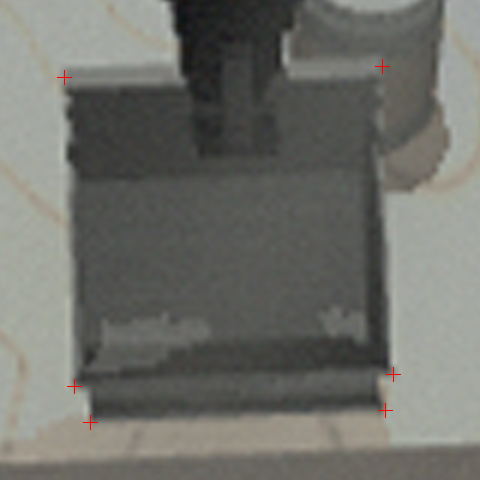

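Run:
```python
from h import *
f=np.load("side4.npz");g=f["p"].astype(float).mean(-1);W=cloud("side",f["d"])
for u in (215,225,235,245,260,275,285):
    col=g[246:264,u];dd=f["d"][246:264,u];k=np.argmax(-np.diff(dd)) # depth drop
    v=246+k+.5;p=ray("side",u,v,.246);pm=Rz(PY).T@(p-PF)*1000
    print(u,v,p.round(4),"y in panel frame mm",pm[1].round(1))
```

```text
215 256.5 [ 0.473 -0.176  0.246] y in panel frame mm 1.5
225 256.5 [ 0.4919 -0.1787  0.246 ] y in panel frame mm 0.6
235 255.5 [ 0.5112 -0.1791  0.246 ] y in panel frame mm 1.9
245 255.5 [ 0.5301 -0.1817  0.246 ] y in panel frame mm 1.0
260 254.5 [ 0.559  -0.1835  0.246 ] y in panel frame mm 1.8
275 254.5 [ 0.5876 -0.1875  0.246 ] y in panel frame mm 0.5
285 253.5 [ 0.6071 -0.188   0.246 ] y in panel frame mm 1.8
```

```bash
cat >> h.py <<'E'
def seq(ts):
    "ts: list of (y,z,tilt) targets in groove mm"
    state();Tc,o=cur();print("t",round(o["t"],2),"F",np.round(o["wrist_force"],1),"M",np.round(o["torque"],2))
    for t in ts:
        Tt=lipT(*t);D=np.linalg.inv(Tc)@Tt;print(t,(D[:3,3]*1000).round(1),np.degrees(R.from_matrix(D[:3,:3]).as_rotvec()).round(1));Tc=Tt
E
python3 - <<'E'
from h import *
seq([(45,-1,42),(34,-2,42),(25,-2,42),(20,-2,42)])
E
```

```text
lip in groove mm [-0.3 58.4  0.1] tilt 42.39 yaw -0.08 roll -0.06
t 6.53 F [-0.6  0.3 -3.7] M [-0.05  0.   -0.01]
(45, -1, 42) [ -0.2 -13.3  -0. ] [ 0.4 -0.1 -0.1]
(34, -2, 42) [ -0.  -11.   -0.3] [-0. -0.  0.]
(25, -2, 42) [ 0.  -8.9 -1.1] [-0. -0.  0.]
(20, -2, 42) [ 0.  -5.  -0.6] [-0. -0.  0.]
```

Emit:
jog_arm --pt "0 -13 0 0.4 0 0 0" --pt "0 -11 0 0 0 0 0" --pt "0 -9 -1 0 0 0 0" --pt "0 -5 -1 0 0 0 0" --pt "0 0 0 0 0 0 0"

```text
t: 7.15
eef_pos: [0.5696, -0.0803, 0.2273]
eef_rot: [0.141, 3.128, 0.189]
wrist_force: [-1.4, -0.1, -3.4]
finger_gap: 0.0072
```

Run:
```python
from h import *
seq([(20,-2,42),(17,-1,42),(15,0,42),(13,2,42)])
```

```text
lip in groove mm [-0.4 18.2 -1.7] tilt 41.91 yaw 0.03 roll -0.05
t 7.15 F [-1.4 -0.1 -3.4] M [-0.15  0.01 -0.07]
(20, -2, 42) [-0.5  1.7  0.4] [-0.1 -0.1  0. ]
(17, -1, 42) [ 0.  -2.9 -1.4] [-0. -0.  0.]
(15, 0, 42) [ 0.  -1.9 -1.2] [-0. -0.  0.]
(13, 2, 42) [-0.  -1.7 -2.2] [-0. -0.  0.]
```

Emit:
jog_arm --pt "0 -2 -1 0 0 0 0" --pt "0 -1.5 -1 0 0 0 0" --pt "0 -2 -2 0 0 0 0" --pt "0 0 0 0 0 0 0"

```text
t: 7.65
eef_pos: [0.5692, -0.0859, 0.231]
eef_rot: [0.14, 3.128, 0.189]
wrist_force: [-0.0, -0.4, -3.3]
finger_gap: 0.0074
```

Run:
```python
from h import *
seq([(13,2,42),(11,4,42),(9,5.5,42),(7,6.5,42),(5,8,42)])
p,d=manip.capture("side");cv2.imwrite("pics/side5z.png",cv2.resize(p[180:270,210:310,::-1],None,fx=6,fy=6,interpolation=2))
```

```text
lip in groove mm [-0.3 12.6  2. ] tilt 41.93 yaw 0.08 roll -0.04
t 7.65 F [-0.  -0.4 -3.3] M [-0.17 -0.01  0.04]
(13, 2, 42) [-0.4  0.4 -0.1] [-0.1 -0.   0.1]
(11, 4, 42) [-0.  -1.7 -2.2] [-0. -0.  0.]
(9, 5.5, 42) [ 0.  -1.8 -1.7] [-0. -0.  0.]
(7, 6.5, 42) [-0.  -1.9 -1.2] [-0. -0.  0.]
(5, 8, 42) [ 0.  -1.8 -1.7] [-0. -0.  0.]
```

View pics/side5z.png

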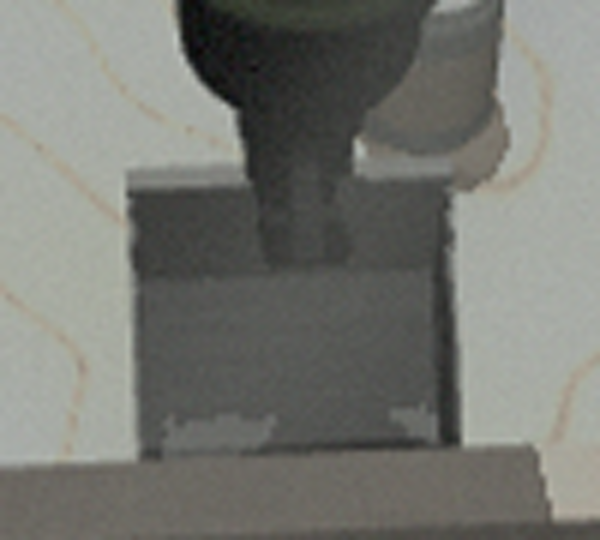

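The picture shows the lip now hidden behind the panel's top edge at (300,450), bin square to the panel, and there is no contact force.

Emit:
jog_arm --pt "0 -1 -2 0 0 0 0" --pt "0 -2 -2 0 0 0 0" --pt "0 -2 -1 0 0 0 0" --pt "0 -2 -1.5 0 0 0 0" --pt "0 0 0 0 0 0 0"

```text
t: 8.32
eef_pos: [0.5684, -0.094, 0.2369]
eef_rot: [0.14, 3.128, 0.189]
wrist_force: [-0.5, -0.1, -3.5]
finger_gap: 0.0072
```

Run:
```python
from h import *
seq([(5,7.5,42),(3,8.5,40),(2,8.5,37),(2,8,33),(2,7.5,30)])
```

```text
lip in groove mm [-0.3  4.4  7.9] tilt 41.93 yaw 0.09 roll -0.05
t 8.32 F [-0.5 -0.1 -3.5] M [-0.14  0.03  0.01]
(5, 7.5, 42) [-0.4  0.5  0.4] [-0.1 -0.1  0.1]
(3, 8.5, 40) [ 0.  -1.2  1.9] [ 2. -0.  0.]
(2, 8.5, 37) [ 0.  -0.   4.7] [ 3.  0. -0.]
(2, 8, 33) [-0.   1.2  6.9] [4. 0. 0.]
(2, 7.5, 30) [0.  1.  5.3] [ 3. -0. -0.]
```

Emit:
jog_arm --pt "0 -0.8 2 2 0 0 0" --pt "0 0 4.7 3 0 0 0" --pt "0 1.2 7 4 0 0 0" --pt "0 1 5 3 0 0 0" --pt "0 0 0 0 0 0 0"

```text
t: 8.95
eef_pos: [0.5688, -0.0906, 0.2175]
eef_rot: [-0.137, -3.131, 0.156]
wrist_force: [0.2, -0.7, -3.2]
finger_gap: 0.0071
```

Run:
```python
from h import *
seq([(2,7.5,30),(1.5,7,26),(1.5,7,22),(1.5,6.8,18),(1.4,6.4,14)])
```

```text
lip in groove mm [0.  3.  8.3] tilt 29.31 yaw 0.21 roll 0.02
t 8.95 F [ 0.2 -0.7 -3.2] M [0.29 0.   0.02]
(2, 7.5, 30) [-0.3 -1.2 -0.2] [-0.7  0.   0.2]
(1.5, 7, 26) [0.  0.8 6.9] [ 4. -0. -0.]
(1.5, 7, 22) [0.  1.3 6.4] [4. 0. 0.]
(1.5, 6.8, 18) [-0.   1.3  6.6] [ 4. -0.  0.]
(1.4, 6.4, 14) [0.  1.3 6.8] [ 4.  0. -0.]
```

Emit:
jog_arm --pt "0 -0.5 6 3.3 0 0 0" --pt "0 1 6.5 4 0 0 0" --pt "0 0 0 0 0 0 0"

```text
t: 9.32
eef_pos: [0.569, -0.0923, 0.2054]
eef_rot: [-0.137, -3.11, 0.356]
wrist_force: [-0.4, -0.3, -3.0]
finger_gap: 0.0073
```

Run:
```python
from h import *
seq([(1.5,7,22),(1.5,6.8,18),(1.4,6.4,14),(1.3,6,10)])
p,d=manip.capture("side");cv2.imwrite("pics/side6z.png",cv2.resize(p[180:270,210:310,::-1],None,fx=6,fy=6,interpolation=2))
```

```text
lip in groove mm [0.3 0.5 8.1] tilt 21.94 yaw 0.15 roll 0.09
t 9.32 F [-0.4 -0.3 -3. ] M [ 0.52 -0.07  0.01]
(1.5, 7, 22) [0.  1.2 0.8] [-0.1  0.1  0.1]
(1.5, 6.8, 18) [-0.   1.3  6.6] [ 4. -0.  0.]
(1.4, 6.4, 14) [0.  1.3 6.8] [ 4.  0. -0.]
(1.3, 6, 10) [-0.   1.3  6.8] [ 4.  0. -0.]
```

View pics/side6z.png

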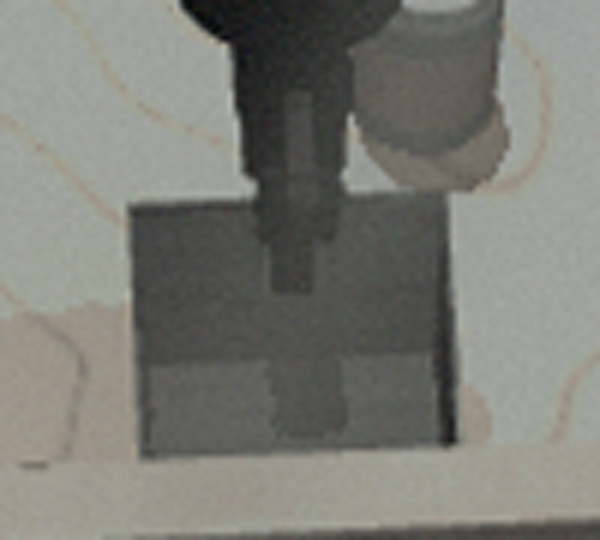

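The bin is level-ing with its rear hugging the panel top edge (450 row), no contact force beyond the weight. Continuing the swing.

Emit:
jog_arm --pt "0 1.3 1 0 0 0 0" --pt "0 1.3 6.6 4 0 0 0" --pt "0 1.3 6.8 4 0 0 0" --pt "0 0 0 0 0 0 0"

```text
t: 9.88
eef_pos: [0.5692, -0.0959, 0.1918]
eef_rot: [-0.147, -3.073, 0.568]
wrist_force: [0.3, -0.5, -3.1]
finger_gap: 0.0073
```

Run:
```python
from h import *
seq([(1.4,6.4,14),(1.3,6,10),(1.2,5.5,6),(1,5,3),(1,4.5,0)])
```

```text
lip in groove mm [ 0.1 -2.2  7.3] tilt 14.07 yaw -0.23 roll 0.25
t 9.88 F [ 0.3 -0.5 -3.1] M [ 0.73 -0.07  0.02]
(1.4, 6.4, 14) [ 0.6  3.7 -0.3] [ 0.1  0.1 -0.3]
(1.3, 6, 10) [-0.   1.3  6.8] [ 4.  0. -0.]
(1.2, 5.5, 6) [0.  1.4 6.9] [ 4. -0. -0.]
(1, 5, 3) [-0.   1.1  5.3] [3. 0. 0.]
(1, 4.5, 0) [-0.   1.3  5.2] [3. 0. 0.]
```

Emit:
jog_arm --pt "0.5 3.5 0 0 0 -0.2 0" --pt "0 2 6.8 4 0 0 0" --pt "0 0 0 0 0 0 0"

```text
t: 10.25
eef_pos: [0.5692, -0.0946, 0.1845]
eef_rot: [-0.146, -3.05, 0.668]
wrist_force: [0.1, 0.5, -2.5]
finger_gap: 0.0072
```

Run:
```python
from h import *
seq([(1.3,6,10),(1.2,5.5,6),(1,5,3),(1,4.5,0)])
```

```text
lip in groove mm [-0.1  0.1  6. ] tilt 10.3 yaw -0.23 roll 0.26
t 10.25 F [ 0.1  0.5 -2.5] M [ 0.85 -0.04 -0.01]
(1.3, 6, 10) [ 0.4  1.2 -0. ] [ 0.3  0.1 -0.3]
(1.2, 5.5, 6) [0.  1.4 6.9] [ 4. -0. -0.]
(1, 5, 3) [-0.   1.1  5.3] [3. 0. 0.]
(1, 4.5, 0) [-0.   1.3  5.2] [3. 0. 0.]
```

Emit:
jog_arm --pt "0.3 3 5 3 0 -0.2 0" --pt "0 2 5.2 3 0 0 0" --pt "0 0 0 0 0 0 0"

```text
t: 10.62
eef_pos: [0.5692, -0.0966, 0.1746]
eef_rot: [-0.146, -3.009, 0.818]
wrist_force: [0.3, -0.4, -2.7]
finger_gap: 0.0071
```

Run:
```python
from h import *
seq([(1.2,5.5,4),(1,5,2),(1,4.5,0),(1,2,0),(1,0,0)])
```

```text
lip in groove mm [0.  0.4 5.2] tilt 4.58 yaw -0.28 roll 0.29
t 10.62 F [ 0.3 -0.4 -2.7] M [ 1.06 -0.1   0.02]
(1.2, 5.5, 4) [0.6 0.7 0.2] [ 0.6  0.1 -0.4]
(1, 5, 2) [0.  0.8 3.7] [2. 0. 0.]
(1, 4.5, 0) [0.  1.  3.6] [ 2. -0.  0.]
(1, 2, 0) [0.  1.4 2. ] [ 0. -0.  0.]
(1, 0, 0) [0.  1.1 1.6] [ 0. -0.  0.]
```

Emit:
jog_arm --pt "0.4 2 4 2.3 0 -0.3 0" --pt "0 2 4 2.3 0 0 0" --pt "0 0 0 0 0 0 0"

```text
t: 11.0
eef_pos: [0.5688, -0.0988, 0.1661]
eef_rot: [-0.14, -2.968, 0.94]
wrist_force: [0.7, 0.6, -3.2]
finger_gap: 0.0072
```

Run:
```python
from h import *
seq([(1,4.5,0),(1,2,0),(1,0,0),(1,-1,0)])
```

```text
lip in groove mm [0.1 0.8 3.9] tilt -0.15 yaw -0.14 roll 0.19
t 11.0 F [ 0.7  0.6 -3.2] M [ 1.2  -0.15 -0.08]
(1, 4.5, 0) [ 0.4 -0.2 -0.9] [-0.1  0.1 -0.2]
(1, 2, 0) [0.  1.4 2. ] [ 0. -0.  0.]
(1, 0, 0) [0.  1.1 1.6] [ 0. -0.  0.]
(1, -1, 0) [0.  0.6 0.8] [ 0. -0.  0.]
```

Emit:
jog_arm --pt "0 1.2 1.6 0 0 0 0" --pt "0 0.6 0.8 0 0 0 0" --pt "0 0 0 0 0 0 0"

```text
t: 11.38
eef_pos: [0.5689, -0.0987, 0.1631]
eef_rot: [-0.141, -2.969, 0.939]
wrist_force: [-0.6, -0.1, -2.4]
finger_gap: 0.007
```

Run:
```python
from h import *
seq([(1,2,0),(1,0,0),(1,-1,0)])
```

```text
lip in groove mm [0.2 0.9 0.8] tilt -0.08 yaw -0.16 roll 0.21
t 11.38 F [-0.6 -0.1 -2.4] M [ 1.06 -0.05 -0.03]
(1, 2, 0) [ 0.5 -0.6 -1.2] [-0.1  0.1 -0.2]
(1, 0, 0) [0.  1.1 1.6] [ 0. -0.  0.]
(1, -1, 0) [0.  0.6 0.8] [ 0. -0.  0.]
```

Emit:
jog_arm --pt "0 0.6 0.8 0 0 0 0" --pt "0 0.3 0.4 0 0 0 0" --pt "0 0 0 0 0 0 0"

```text
t: 11.75
eef_pos: [0.569, -0.0989, 0.1623]
eef_rot: [-0.141, -2.969, 0.94]
wrist_force: [0.0, 2.1, 2.1]
finger_gap: 0.0072
```

Run:
```python
from h import *
seq([(1,0,0),(1,-1,0)])
```

```text
lip in groove mm [0.2 0.7 0. ] tilt -0.11 yaw -0.18 roll 0.24
t 11.75 F [0.  2.1 2.1] M [ 0.35  0.31 -0.25]
(1, 0, 0) [ 0.6  0.2 -0.4] [-0.1  0.1 -0.3]
(1, -1, 0) [0.  0.6 0.8] [ 0. -0.  0.]
```

The wrist reads +2 N upward where the bin's weight was −3 N, and the lip is at z 0.0: seated. Opening slowly.

Emit:
jog_arm --pt "0 0 0 0 0 0 12" --pt "0 0 0 0 0 0 20" --pt "0 0 0 0 0 0 30" --pt "0 0 0 0 0 0 36" --pt "0 0 0 0 0 0 36"

```text
t: 12.38
eef_pos: [0.5692, -0.0991, 0.1623]
eef_rot: [-0.142, -2.969, 0.94]
wrist_force: [0.7, -0.5, 0.2]
finger_gap: 0.0362
```

Run:
```python
from h import *
seq([])
p,d=manip.capture("side");cv2.imwrite("pics/side7z.png",cv2.resize(p[180:270,210:310,::-1],None,fx=6,fy=6,interpolation=2))
```

```text
lip in groove mm [ 0.4  0.5 -0. ] tilt -0.1 yaw -0.18 roll 0.27
t 12.38 F [ 0.7 -0.5  0.2] M [0.61 0.01 0.06]
```

View pics/side7z.png

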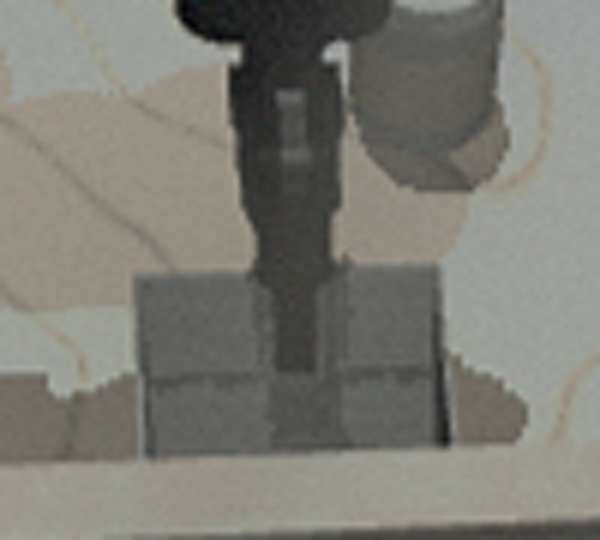

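The bin stays hung and level with the fingers open (crop rim at rows 270). Withdrawing along the tool axis.

Emit:
jog_arm --pt "0 0 -12 0 0 0 36" --pt "0 0 -25 0 0 0 36" --pt "0 0 -35 0 0 0 36" --pt "0 0 -35 0 0 0 36" --pt "0 0 -20 0 0 0 36"

```text
t: 13.05
eef_pos: [0.5752, -0.0226, 0.2712]
eef_rot: [-0.141, -2.969, 0.937]
wrist_force: [-0.6, -0.3, -0.7]
finger_gap: 0.036
```

Run:
```python
from h import *
o=manip.get_obs();print(o["eef_pos"],o["wrist_force"])
p,d=manip.capture("side");np.savez("side8.npz",p=p,d=d);cv2.imwrite("pics/side8z.png",cv2.resize(p[180:280,190:320,::-1],None,fx=5,fy=5,interpolation=2))
p,d=manip.capture("top");np.savez("top8.npz",p=p,d=d);cv2.imwrite("pics/top8.png",p[...,::-1])
```

```text
[ 0.57519659 -0.02264003  0.2712393 ] [-0.55853221 -0.32635365 -0.7084775 ]
```

View pics/side8z.png

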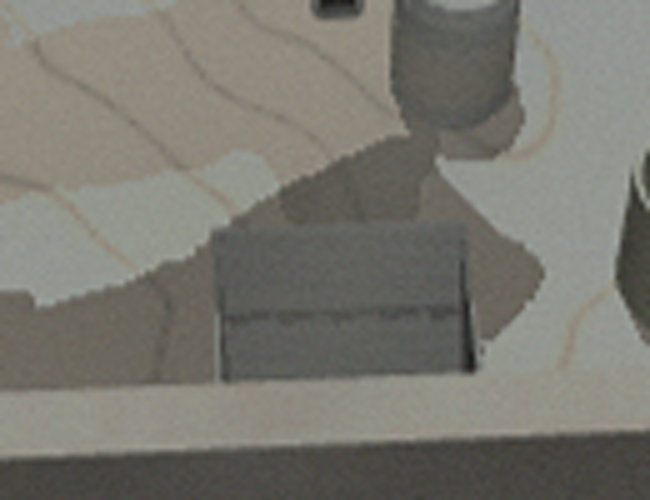

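View pics/top8.png

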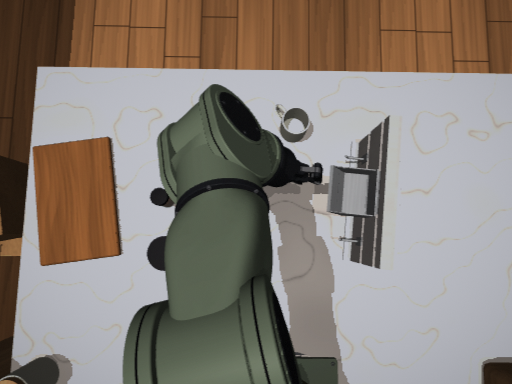

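The bin hangs straight on the panel (top view (353,190)), nothing else moved. Next the jar.

Run:
```python
from h import *
for n in("side","top"):
    f=np.load(n+"0.npz");W=cloud(n,f["d"]);m=(W[...,2]>.092)&(W[...,2]<.106)&(abs(W[...,0]-.553)<.05)&(abs(W[...,1]-.34)<.05)
    P=W[m][:,:2].astype(np.float32);print(n,len(P),cv2.minEnclosingCircle(P),P.mean(0),np.percentile(P,[2,98],axis=0))
    f=np.load(n+"8.npz");W=cloud(n,f["d"]);Q=(W-PF)@Rz(PY)
    m=(Q[...,2]>.175)&(Q[...,2]<.2)&(Q[...,1]>.07)&(Q[...,1]<.13)&(abs(Q[...,0])<.08);P=Q[m];print("rim",len(P),np.percentile(P,[2,50,98],axis=0).round(4).tolist())
    m=(Q[...,2]>.12)&(Q[...,2]<.145)&(Q[...,1]>.005)&(Q[...,1]<.06)&(abs(Q[...,0])<.05);P=Q[m];print("floor",len(P),np.percentile(P,[2,50,98],axis=0).round(4).tolist())
RJ=Rz(84.8)@np.diag([1,-1,-1]);print(RJ)
plan(T(RJ,[.554,.343,.19]),16)
```

```text
side 178 ((0.5538961291313171, 0.34443485736846924), 0.024594755843281746) [0.55382127 0.34168854] [[0.5339929  0.32191542]
 [0.57529367 0.3659879 ]]
rim 551 [[-0.0532, 0.0819, 0.1753], [0.0007, 0.0999, 0.185], [0.0536, 0.1105, 0.1927]]Traceback (most recent call last):
  File "<stdin>", line 7, in <module>
    return _quantile_unchecked(
        a, q, axis, out, overwrite_input, method, keepdims, weights)
    return _ureduce(a,
                    func=_quantile_ureduce_func,
    ...<5 lines>...
                    overwrite_input=overwrite_input,
                    method=method)
    r = func(a, **kwargs)
    result = _quantile(arr,
                       quantiles=q,
    ...<2 lines>...
                       out=out,
                       weights=wgt)
    slices_having_nans = np.isnan(arr[-1, ...])
                                  ~~~^^^^^^^^^
IndexError: index -1 is out of bounds for axis 0 with size 0
```

Run:
```python
from h import *
for n in("top",):
    f=np.load(n+"0.npz");W=cloud(n,f["d"]);m=(W[...,2]>.092)&(W[...,2]<.106)&(abs(W[...,0]-.553)<.05)&(abs(W[...,1]-.34)<.05)
    P=W[m][:,:2].astype(np.float32);print(n,len(P),cv2.minEnclosingCircle(P),P.mean(0))
    f=np.load(n+"8.npz");W=cloud(n,f["d"]);Q=(W-PF)@Rz(PY)
    for a,b,y0,y1 in((.175,.2,.07,.13),(.12,.145,.005,.06)):
        m=(Q[...,2]>a)&(Q[...,2]<b)&(Q[...,1]>y0)&(Q[...,1]<y1)&(abs(Q[...,0])<.08);P=Q[m];print(len(P),np.percentile(P,[2,50,98],axis=0).round(4).tolist())
RJ=Rz(84.8)@np.diag([1,-1,-1])
plan(T(RJ,[.554,.343,.19]),16)
```

```text
top 253 ((0.5551419258117676, 0.34438425302505493), 0.02271062508225441) [0.55500156 0.3437296 ]
360 [[-0.0536, 0.0742, 0.1758], [0.0017, 0.1023, 0.187], [0.0553, 0.1107, 0.1931]]
903 [[-0.045, 0.0063, 0.1281], [0.0042, 0.0323, 0.1313], [0.0533, 0.0587, 0.136]]
total shift mm [  55.9  342.8 -141.2] rot deg [-27.22  27.57  86.72] t 13.15 F [-0.   0.1 -0.7] gap 36.0
16 rows of [20.4 16.5 -2. ] [-1.7   1.72  5.42]
  via [0.512 0.054 0.239]
  via [0.486 0.151 0.211]
  via [0.501 0.253 0.193]
  via [0.554 0.343 0.19 ]
```

Emit:
jog_arm --pt "20 16 -4 -1.7 1.7 5.4 60" --pt "20 16 -4 -1.7 1.7 5.4 80" --pt "20 16 -4 -1.7 1.7 5.4 80" --pt "20 16 -2 -1.7 1.7 5.4 80" --pt "20 16 -2 -1.7 1.7 5.4 80"

```text
t: 13.78
eef_pos: [0.5009, 0.0791, 0.2365]
eef_rot: [-0.928, -2.904, 0.682]
wrist_force: [0.2, -0.2, -0.4]
finger_gap: 0.0797
```

Emit:
jog_arm --pt "20 16 -2 -1.7 1.7 5.4 80" --pt "20 16 -2 -1.7 1.7 5.4 80" --pt "20 16 -2 -1.7 1.7 5.4 80" --pt "20 16 -2 -1.7 1.7 5.4 80" --pt "20 16 -2 -1.7 1.7 5.4 80"

```text
t: 14.4
eef_pos: [0.488, 0.2044, 0.2047]
eef_rot: [-1.655, -2.631, 0.38]
wrist_force: [0.8, 0.2, -0.6]
finger_gap: 0.0799
```

Run:
```python
from h import *
RJ=Rz(84.8)@np.diag([1,-1,-1])
print(manip.get_obs()["joints"].round(2))
plan(T(RJ,[.5545,.344,.19]),7)
```

```text
[-0.63  0.79  0.23  1.47 -0.05  1.11  0.02]
total shift mm [ 96.6 119.6 -22.6] rot deg [-9.96 10.03 30.69] t 14.4 F [ 0.8  0.2 -0.6] gap 79.9
7 rows of [17.7 13.8 -0.9] [-1.42  1.43  4.38]
  via [0.493 0.226 0.201]
  via [0.499 0.247 0.197]
  via [0.507 0.268 0.194]
  via [0.516 0.288 0.192]
  via [0.528 0.308 0.191]
  via [0.54  0.326 0.19 ]
  via [0.554 0.344 0.19 ]
```

Emit:
jog_arm --pt "20 16 -1 -1.7 1.7 5.1 80" --pt "20 16 -1 -1.7 1.7 5.1 80" --pt "20 16 -1 -1.7 1.7 5.1 80" --pt "20 16 -1 -1.7 1.7 5.1 80" --pt "20 16 -1 -1.7 1.7 5.1 80"

```text
t: 15.02
eef_pos: [0.5388, 0.3219, 0.1883]
eef_rot: [-2.239, -2.199, 0.053]
wrist_force: [-0.4, -1.0, 0.1]
finger_gap: 0.0803
```

Run:
```python
from h import *
RJ=Rz(84.8)@np.diag([1,-1,-1])
plan(T(RJ,[.5545,.344,.17]),2)
```

```text
total shift mm [22.7 15.7 17.5] rot deg [-1.41  1.31  4.17] t 15.03 F [-0.4 -1.   0.1] gap 80.3
2 rows of [11.5  7.6  8.8] [-0.7   0.66  2.09]
  via [0.546 0.333 0.179]
  via [0.555 0.344 0.17 ]
```

Emit:
jog_arm --pt "12 8 9 -0.7 0.7 2.1 80" --pt "11 8 9 -0.7 0.6 2.1 80" --pt "0 0 0 0 0 0 80"

```text
t: 15.4
eef_pos: [0.5555, 0.3444, 0.1679]
eef_rot: [2.325, 2.113, -0.001]
wrist_force: [-0.4, 0.6, 0.2]
finger_gap: 0.0799
```

Run:
```python
from h import *
RJ=Rz(84.8)@np.diag([1,-1,-1])
plan(T(RJ,[.5545,.344,.068]))
p,d=manip.capture("side");cv2.imwrite("pics/side9.png",cv2.resize(p[60:190,150:320,::-1],None,fx=4,fy=4,interpolation=2))
p,d=manip.capture("top");cv2.imwrite("pics/top9.png",cv2.resize(p[140:290,110:290,::-1],None,fx=4,fy=4,interpolation=2))
```

```text
total shift mm [-0.4 -1.  99.9] rot deg [-0.02  0.03 -0.27] t 15.4 F [-0.4  0.6  0.2] gap 79.9
```

View pics/side9.png

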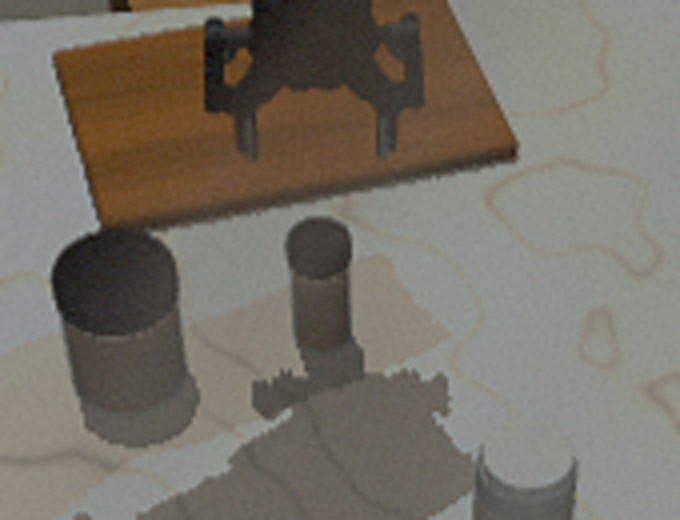

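View pics/top9.png

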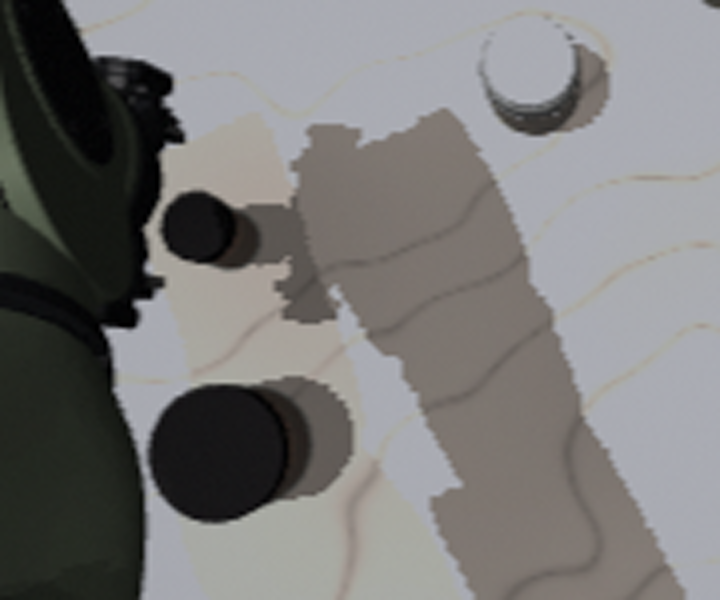

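The side picture shows the open fingers centred over the jar (tips at (245,155) and (385,155), lid at (318,245)). Descending.

Emit:
jog_arm --pt "-0.4 -1 22 0 0 -0.2 80" --pt "0 0 22 0 0 0 80" --pt "0 0 22 0 0 0 80" --pt "0 0 20 0 0 0 80" --pt "0 0 10 0 0 0 80"

```text
t: 16.12
eef_pos: [0.5552, 0.3414, 0.0738]
eef_rot: [2.318, 2.119, 0.003]
wrist_force: [0.2, 0.5, -0.2]
finger_gap: 0.0801
```

Run:
```python
from h import *
RJ=Rz(84.8)@np.diag([1,-1,-1])
plan(T(RJ,[.5545,.344,.067]))
p,d=manip.capture("side");cv2.imwrite("pics/side10.png",cv2.resize(p[60:190,150:320,::-1],None,fx=4,fy=4,interpolation=2))
```

```text
total shift mm [ 2.5 -1.   6.8] rot deg [ 0.14 -0.03  0.07] t 16.12 F [ 0.2  0.5 -0.2] gap 80.1
```

View pics/side10.png

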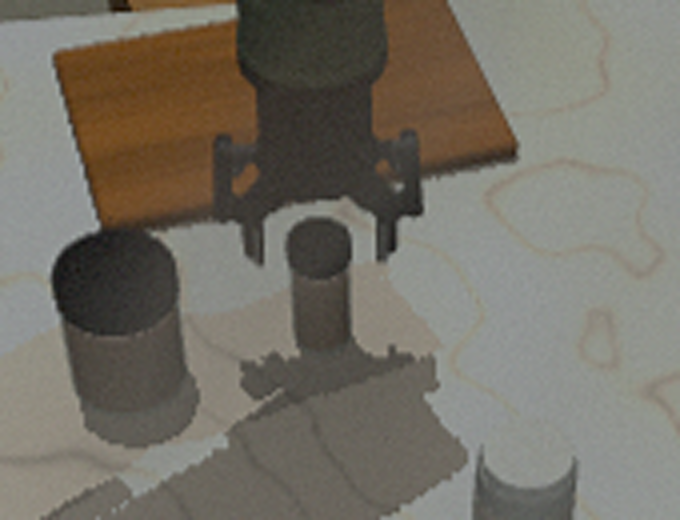

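The fingers (tips (255,262), (385,258)) straddle the lid (318,248). Final adjust and close.

Emit:
jog_arm --pt "2.5 -1 7 0 0 0 80" --pt "0 0 0 0 0 0 60" --pt "0 0 0 0 0 0 52" --pt "0 0 0 0 0 0 30" --pt "0 0 0 0 0 0 30"

```text
t: 16.8
eef_pos: [0.5549, 0.3443, 0.0679]
eef_rot: [2.317, 2.119, 0.006]
wrist_force: [0.3, -0.0, -1.2]
finger_gap: 0.0447
```

Run:
```python
from h import *
RJ=Rz(84.8)@np.diag([1,-1,-1])
plan(T(RJ,[.5545,.344,.067]))
```

```text
total shift mm [-0.4 -0.4  0.9] rot deg [ 0.22 -0.09  0.09] t 16.8 F [ 0.3 -0.  -1.2] gap 44.7
```

Emit:
jog_arm --pt "0 0 -10 0 0 0 30" --pt "0 0 -30 0 0 0 30" --pt "0 0 -45 0 0 0 30" --pt "0 0 -50 0 0 0 30" --pt "0 0 -50 0 0 0 30"

```text
t: 17.42
eef_pos: [0.553, 0.3432, 0.2579]
eef_rot: [2.318, 2.119, -0.002]
wrist_force: [0.7, 1.1, -1.7]
finger_gap: 0.0441
```

```bash
cat >> h.py <<'E'
RJ=Rz(84.8)@np.diag([1,-1,-1])
def place(z,x=0,y=34):
    p=PF+Rz(PY)@np.array([x/1000,y/1000,0]);p[2]=z;return T(RJ,p)
E
python3 - <<'E'
from h import *
print(cur()[0][:3,3],place(.31)[:3,3]);plan(place(.31),14)
print(manip.get_obs()["joints"].round(2))
E
```

```text
[0.5529623  0.34320536 0.25793829] [ 0.56358151 -0.15163993  0.31      ]
total shift mm [-492.    55.   -51.2] rot deg [0.02 0.1  0.06] t 17.43 F [ 0.7  1.1 -1.7] gap 44.1
14 rows of [-35.1   3.9  -3.7] [0.   0.01 0.  ]
  via [0.555 0.237 0.269]
  via [0.558 0.131 0.28 ]
  via [0.56  0.025 0.292]
  via [ 0.562 -0.081  0.303]
[-0.74  0.84  0.35  1.13 -0.27  1.22 -0.5 ]
```

Emit:
jog_arm --pt "-25 2 -10 0 0 0 30" --pt "-35 4 -10 0 0 0 30" --pt "-35 4 -10 0 0 0 30" --pt "-35 4 -8 0 0 0 30" --pt "-35 4 -8 0 0 0 30"

```text
t: 18.05
eef_pos: [0.5558, 0.1743, 0.3119]
eef_rot: [2.313, 2.121, 0.01]
wrist_force: [0.8, 0.4, -2.9]
finger_gap: 0.0449
```

Emit:
jog_arm --pt "-35 4 -4 0 0 0 30" --pt "-35 4 -4 0 0 0 30" --pt "-35 4 -2 0 0 0 30" --pt "-35 4 0 0 0 0 30" --pt "-30 4 0 0 0 0 30"

```text
t: 18.68
eef_pos: [0.56, -0.0036, 0.3263]
eef_rot: [2.313, 2.118, 0.016]
wrist_force: [-0.3, 0.5, -1.3]
finger_gap: 0.0442
```

Run:
```python
from h import *
print(cur()[0][:3,3]);plan(place(.31),5)
print(manip.get_obs()["joints"].round(2))
```

```text
[ 0.55995232 -0.00357252  0.32630155]
total shift mm [-147.2   16.4   16. ] rot deg [ 0.62 -0.2   0.16] t 18.68 F [-0.3  0.5 -1.3] gap 44.2
5 rows of [-29.4   3.3   3.2] [ 0.12 -0.04  0.03]
  via [ 0.561 -0.033  0.323]
  via [ 0.561 -0.063  0.32 ]
  via [ 0.562 -0.092  0.316]
  via [ 0.563 -0.122  0.313]
  via [ 0.564 -0.152  0.31 ]
[-0.22  0.61  0.34  1.39 -0.21  1.17  0.05]
```

Emit:
jog_arm --pt "-35 4 3 0.2 0 0.1 30" --pt "-35 4 3 0.2 0 0 30" --pt "-35 4 3 0.2 -0.1 0 30" --pt "-30 3 3 0 -0.1 0 30" --pt "-10 1 2 0 0 0 30"

```text
t: 19.3
eef_pos: [0.5617, -0.1561, 0.3152]
eef_rot: [2.32, 2.114, 0.002]
wrist_force: [-0.2, 0.1, -1.8]
finger_gap: 0.0444
```

Run:
```python
from h import *
print(cur()[0][:3,3]);plan(place(.30))
for n in("side","top"):
    p,d=manip.capture(n);x,y,w,h=(190,100,150,170) if n=="side" else (280,120,140,140)
    np.savez(n+"11.npz",p=p,d=d);cv2.imwrite(f"pics/{n}11.png",cv2.resize(p[y:y+h,x:x+w,::-1],None,fx=3.5,fy=3.5,interpolation=2))
```

```text
[ 0.56166287 -0.15612884  0.31520622]
total shift mm [ 4.7  1.4 15.2] rot deg [ 0.17  0.04 -0.11] t 19.3 F [-0.2  0.1 -1.8] gap 44.4
```

View pics/side11.png

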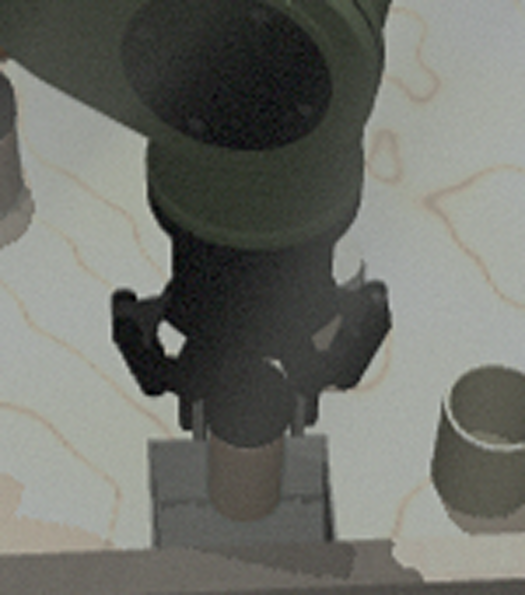

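View pics/top11.png

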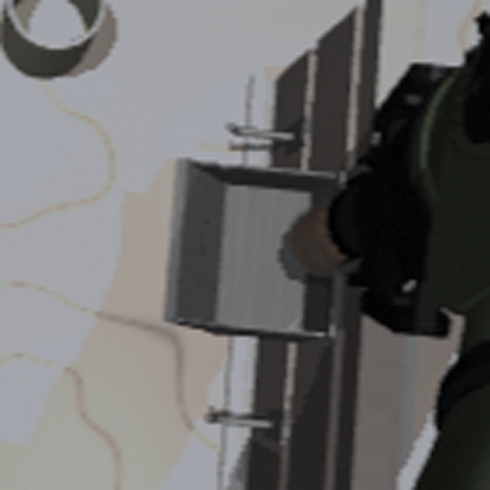

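The pictures show the jar upright over the bin, side-centred (jar (245,470) between bin sides 150 and 330). Checking its depth offset from the panel numerically.

Run:
```python
from h import *
f=np.load("side11.npz");W=cloud("side",f["d"]);Q=(W-PF)@Rz(PY)*1000
m=(Q[...,2]>258)&(Q[...,2]<320)&(abs(Q[...,0])<20)&(Q[...,1]<60)&(Q[...,1]>-20)
P=Q[m];print(len(P));
for z in range(255,350,10):
    k=Q[(abs(Q[...,2]-z)<5)&(abs(Q[...,0])<40)&(abs(Q[...,1]-20)<50)]
    if len(k)>5:print(z,len(k),np.percentile(k[:,1],[2,50]).round(1),np.percentile(k[:,0],[2,98]).round(1))
print((Rz(PY).T@(cur()[0][:3,3]-PF)*1000).round(1))
```

```text
355
255 57 [-16.9  11.5] [-21.9  18.4]
265 58 [ 8.5 11.4] [-21.9  16.3]
275 65 [ 8.7 12.4] [-21.9  18. ]
285 58 [ 8.1 12.8] [-22.   19.5]
295 66 [ 8.3 11.8] [-22.   18.5]
305 63 [ 8.8 12.4] [-21.6  18.3]
315 72 [ 8.1 11.1] [-22.   18.5]
325 90 [ 8.4 16.7] [-34.7  31.1]
335 128 [ 7.8 17.7] [-35.5  33.3]
345 460 [ 8.5 24.7] [-32.5  30.2]
[ -1.4  30.5 315. ]
```

Emit:
jog_arm --pt "4 1.4 8 0.2 0 0 30" --pt "1 0 18 0 0 0 30" --pt "1 0 18 0 0 0 30" --pt "0 0 0 0 0 0 30"

```text
t: 19.9
eef_pos: [0.5648, -0.1429, 0.2693]
eef_rot: [-2.313, -2.123, -0.002]
wrist_force: [0.0, 0.0, -1.2]
finger_gap: 0.0447
```

Run:
```python
from h import *
plan(place(.1994));print((Rz(PY).T@(cur()[0][:3,3]-PF)*1000).round(1))
```

```text
total shift mm [-8.9 -0.4 69.9] rot deg [-0.05 -0.13  0.28] t 19.9 F [ 0.   0.  -1.2] gap 44.7
[  0.5  42.8 269.3]
```

Emit:
jog_arm --pt "-7 0 5 0 0 0.2 30" --pt "-1 0 15 0 0 0 30" --pt "0 0 15 0 0 0 30" --pt "0 0 0 0 0 0 30"

```text
t: 20.4
eef_pos: [0.5649, -0.1512, 0.235]
eef_rot: [2.318, 2.121, 0.004]
wrist_force: [-0.3, -0.5, -1.2]
finger_gap: 0.0446
```

Run:
```python
from h import *
plan(place(.1994));print((Rz(PY).T@(cur()[0][:3,3]-PF)*1000).round(1))
```

```text
total shift mm [-0.7 -1.4 35.6] rot deg [ 0.1  -0.1   0.12] t 20.4 F [-0.3 -0.5 -1.2] gap 44.6
[  1.3  34.6 235. ]
```

Emit:
jog_arm --pt "0 -1 10 0.1 0 0 30" --pt "0 0 10 0 -0.1 0 30" --pt "0 0 7 0 0 0 30" --pt "0 0 0 0 0 0 30"

```text
t: 20.9
eef_pos: [0.5643, -0.1514, 0.2074]
eef_rot: [2.317, 2.12, 0.001]
wrist_force: [1.0, 0.1, -1.7]
finger_gap: 0.0448
```

Run:
```python
from h import *
plan(place(.1994));print((Rz(PY).T@(cur()[0][:3,3]-PF)*1000).round(1))
p,d=manip.capture("side");cv2.imwrite("pics/side12.png",cv2.resize(p[150:280,190:340,::-1],None,fx=4,fy=4,interpolation=2))
```

```text
total shift mm [-0.3 -0.7  8. ] rot deg [0.07 0.02 0.11] t 20.9 F [ 1.   0.1 -1.7] gap 44.8
[  0.7  34.3 207.4]
```

View pics/side12.png

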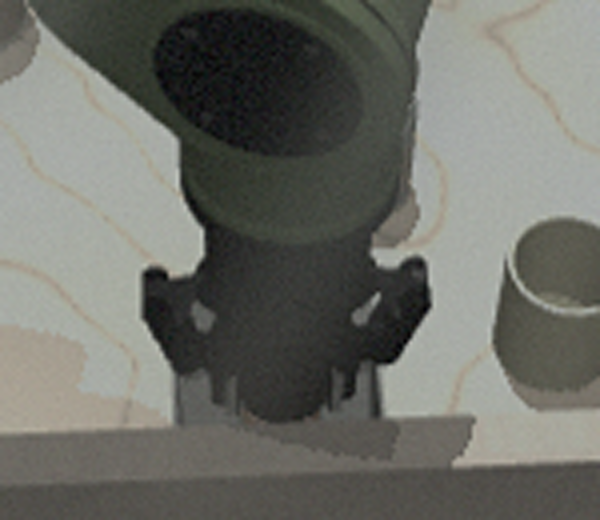

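The jar is inside the bin (lid at (285,400) in the crop), bin still square. Lowering the last 8 mm slowly, watching force.

Emit:
jog_arm --pt "0 0 3 0 0 0 30" --pt "0 0 2.5 0 0 0 30" --pt "0 0 0 0 0 0 30"

```text
t: 21.32
eef_pos: [0.5646, -0.1514, 0.2023]
eef_rot: [2.316, 2.119, 0.002]
wrist_force: [0.2, 0.3, -2.4]
finger_gap: 0.0451
```

Emit:
jog_arm --pt "0 0 1 0 0 0 30" --pt "0 0 0 0 0 0 30"

```text
t: 21.58
eef_pos: [0.5647, -0.1515, 0.2013]
eef_rot: [2.316, 2.119, 0.002]
wrist_force: [-0.0, 0.2, -0.5]
finger_gap: 0.0444
```

Emit:
jog_arm --pt "0 0 1 0 0 0 30" --pt "0 0 0 0 0 0 30"

```text
t: 21.82
eef_pos: [0.5647, -0.1515, 0.2003]
eef_rot: [2.316, 2.119, 0.002]
wrist_force: [-0.2, 1.0, -1.3]
finger_gap: 0.0447
```

Emit:
jog_arm --pt "0 0 0.7 0 0 0 30" --pt "0 0 0 0 0 0 30"

```text
t: 22.08
eef_pos: [0.5647, -0.1515, 0.1996]
eef_rot: [2.316, 2.119, 0.002]
wrist_force: [0.0, -0.1, -0.6]
finger_gap: 0.0446
```

Emit:
jog_arm --pt "0 0 0.5 0 0 0 30" --pt "0 0 0 0 0 0 30"

```text
t: 22.32
eef_pos: [0.5647, -0.1515, 0.1991]
eef_rot: [2.316, 2.119, 0.002]
wrist_force: [-0.0, 0.3, -0.8]
finger_gap: 0.0448
```

Emit:
jog_arm --pt "0 0 0.5 0 0 0 30" --pt "0 0 0 0 0 0 30"

```text
t: 22.58
eef_pos: [0.5648, -0.1515, 0.1986]
eef_rot: [2.316, 2.119, 0.002]
wrist_force: [0.0, 0.2, -0.5]
finger_gap: 0.0445
```

Emit:
jog_arm --pt "0 0 0.5 0 0 0 30" --pt "0 0 0 0 0 0 30"

```text
t: 22.82
eef_pos: [0.5648, -0.1514, 0.1986]
eef_rot: [2.316, 2.119, 0.003]
wrist_force: [-1.4, 1.4, -0.1]
finger_gap: 0.0445
```

Emit:
jog_arm --pt "0 0 0.7 0 0 0 30" --pt "0 0 0 0 0 0 30"

```text
t: 23.08
eef_pos: [0.5648, -0.1513, 0.1986]
eef_rot: [2.316, 2.119, 0.004]
wrist_force: [-1.5, 0.3, 1.6]
finger_gap: 0.0445
```

Run:
```python
from h import *
f=[]
for i in range(1):
    p,d=manip.capture("side");o=manip.get_obs();print(o["eef_pos"],o["wrist_force"],o["torque"])
W=cloud("side",d);Q=(W-PF)@Rz(PY)*1000
m=(abs(Q[...,0])<12)&(Q[...,1]>15)&(Q[...,1]<50)&(Q[...,2]>215)&(Q[...,2]<245);print(m.sum(),np.percentile(Q[m][:,2],[5,50,95]))
```

```text
[ 0.5648421  -0.15127787  0.19851401] [-1.70217885  1.56933137  3.67471403] [ 0.22979371  0.5521483  -0.0754038 ]
198 [227.57291669 231.31714626 234.25558974]
```

The jar rests on the floor (force +2 to +4 N, height stalled, lid top at z ≈ 0.231). Releasing.

Emit:
jog_arm --pt "0 0 0 0 0 0 48" --pt "0 0 0 0 0 0 54" --pt "0 0 0 0 0 0 62" --pt "0 0 0 0 0 0 72" --pt "0 0 0 0 0 0 72"

```text
t: 23.75
eef_pos: [0.565, -0.1514, 0.1982]
eef_rot: [2.315, 2.118, 0.004]
wrist_force: [-0.0, 0.5, 0.3]
finger_gap: 0.0719
```

Emit:
jog_arm --pt "0 0 -8 0 0 0 72" --pt "0 0 -20 0 0 0 72" --pt "0 0 -35 0 0 0 72" --pt "0 0 -40 0 0 0 72" --pt "0 0 -40 0 0 0 72"

```text
t: 24.38
eef_pos: [0.5635, -0.1511, 0.3456]
eef_rot: [2.317, 2.12, 0.001]
wrist_force: [-0.2, 1.1, 0.1]
finger_gap: 0.0721
```

Emit:
jog_arm --pt "25 0 -20 0 0 0 72" --pt "40 0 0 0 0 0 72" --pt "50 0 0 0 0 0 72" --pt "50 0 0 0 0 0 72" --pt "50 0 0 0 0 0 72"

```text
t: 25.0
eef_pos: [0.5831, 0.0649, 0.3723]
eef_rot: [2.32, 2.107, 0.007]
wrist_force: [0.2, -0.7, -0.6]
finger_gap: 0.072
```

Run:
```python
from h import *
o=manip.get_obs();print(o["eef_pos"],o["wrist_force"])
for n in("side","top"):
    p,d=manip.capture(n);W=cloud(n,d);Q=(W-PF)@Rz(PY)*1000
    x,y,w,h=(150,90,220,200) if n=="side" else (130,90,260,190)
    cv2.imwrite(f"pics/{n}13.png",cv2.resize(p[y:y+h,x:x+w,::-1],None,fx=3,fy=3,interpolation=2))
    m=(abs(Q[...,0])<40)&(Q[...,1]>0)&(Q[...,1]<70)&(Q[...,2]>222)&(Q[...,2]<242);P=Q[m];print(n,"lid",len(P),cv2.minEnclosingCircle(P[:,:2].astype(np.float32)),np.percentile(P[:,2],[5,50,95]).round(1))
    m=(Q[...,2]>183)&(Q[...,2]<197)&(Q[...,1]>85)&(Q[...,1]<120)&(abs(Q[...,0])<70);P=Q[m];print("rim",len(P),np.percentile(P,[2,50,98],axis=0).round(1).tolist())
    for nm,c,zl in(("can",(.663,.13),.095),("storage",(.413,.319),.1),("mug",(.77,-.008),.08)):
        m=(abs(W[...,0]-c[0])<.06)&(abs(W[...,1]-c[1])<.06)&(W[...,2]>zl)&(W[...,2]<zl+.02);f0=np.load(n+"0.npz");W0=cloud(n,f0["d"]);m0=(abs(W0[...,0]-c[0])<.06)&(abs(W0[...,1]-c[1])<.06)&(W0[...,2]>zl)&(W0[...,2]<zl+.02)
        print(nm,W0[m0].mean(0).round(3),W[m].mean(0).round(3) if m.any() else None)
```

```text
[0.58313773 0.06487644 0.37227266] [ 0.23735853 -0.66183463 -0.55290149]
side lid 392 ((1.1193196773529053, 36.94468688964844), 23.44392967224121) [225.2 230.8 233.7]
rim 319 [[-54.5, 92.4, 183.2], [-1.0, 102.8, 188.1], [53.3, 110.8, 192.8]]
can [0.665 0.131 0.101] [0.665 0.131 0.101]
storage [0.411 0.319 0.109] [0.41  0.319 0.109]
mug [ 0.765 -0.01   0.088] [ 0.765 -0.01   0.087]
top lid 386 ((0.500056266784668, 17.8041934967041), 42.983497619628906) [226.3 231.1 234.1]Traceback (most recent call last):
  File "<stdin>", line 8, in <module>
    return _quantile_unchecked(
        a, q, axis, out, overwrite_input, method, keepdims, weights)
    return _ureduce(a,
                    func=_quantile_ureduce_func,
    ...<5 lines>...
                    overwrite_input=overwrite_input,
                    method=method)
    r = func(a, **kwargs)
    result = _quantile(arr,
                       quantiles=q,
    ...<2 lines>...
                       out=out,
                       weights=wgt)
    slices_having_nans = np.isnan(arr[-1, ...])
                                  ~~~^^^^^^^^^
IndexError: index -1 is out of bounds for axis 0 with size 0
```

View pics/side13.png

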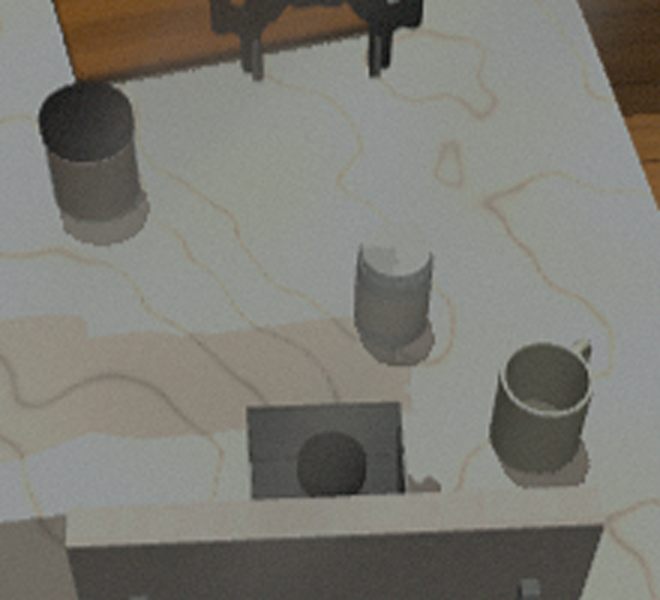

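View pics/top13.png

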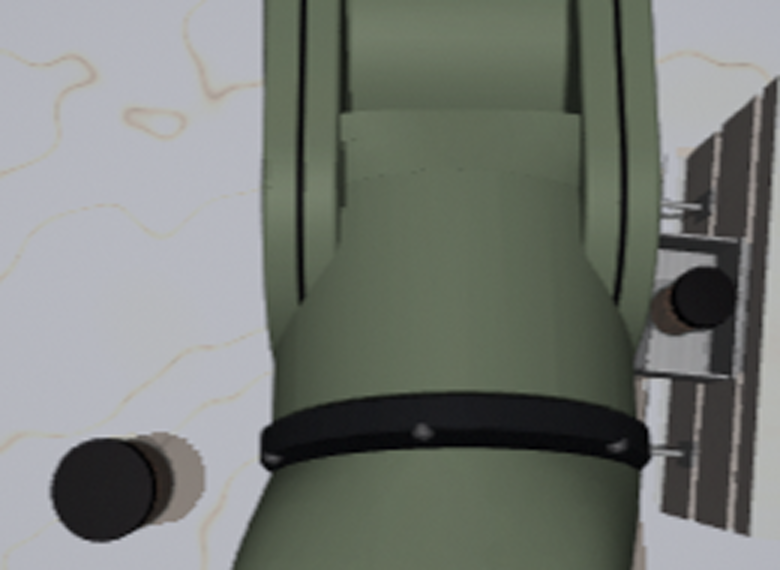

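Both pictures show the jar upright in the hung bin (side crop lid (331,465), top crop lid (702,297)). Its lid top is at z 0.231 m as expected, and the bystanders have not moved. Handing in.

```bash
python3 -c "
from rig import manip
print(manip.close_job())"
```

```text
the job is handed in; nothing more can be done
None
```

The bin hangs in the upper groove and the spice jar stands upright on its floor. I handed the job in at about 25 s of the 67 s allowed; no verdict was reported.

**Bin:** I gripped it by the hem, tilted it 42°, fed the lip in, swung it down and released it before fetching the jar. At release the lip, worked out from the tool pose, was 0.5 mm from the face and at 0.0 mm height, tilted 0.1°. At the end the side view put the front rim where a seated bin's rim should be.

**Jar:** I lowered it onto the floor until the wrist showed contact, then opened the fingers. The side view put it 1 mm off the bin's centre line and about 37 mm from the panel face, with its lid top at 0.231 m as expected for a jar on the floor.

**Other things:** the can, storage jar and mug were within 1 mm of where they started.

**Checks that failed or disagreed:**
- **Face position:** the two cameras disagreed by 1–2 mm, which is within their calibration.
- **Top view:** the arm partly hid the bin at the end, so the rim and bystander checks come from the side view only. The top view's lid-circle fit was also spoiled (43 mm radius instead of 23), though its lid height agreed.

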